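Hold the edge grinder's belt door wide for a belt change

TASK

Hold the belt door of the blue bench edge grinder open for a belt change: first draw its safety bolt by pinching the red tab to the black lug, then squeeze the red paddle to the yellow handle bar to lift the claw, and with the handle still squeezed swing the door out past its detent and ease it against the rubber buffer. Finish holding it there by the squeezed handle, pressed lightly on the buffer, for it springs back if let go. Leave the other things on the bench as they are.

Things in the scene. Friction and masses are not known exactly. Their poses are not given: they have to be found in the camera images.
- hinge (a point): point on the door's vertical hinge axis, at 205 mm above the bench. Fixed to the grinder, so its axes are the grinder's: +x from the door into the machine (square to the shut door), +y along the shut door towards the hinge end, z up
- door (a joint): navy door on the front of the blue housing, 245 mm wide, its free edge towards the grinder's -y. 0 = shut, grows to about 1.1 to 1.4 rad as the free edge swings out towards -x (clockwise seen from above) until its front face meets the rubber buffer. A sprung hinge always pulls it shut (about 1 N at the handle when shut, 4 N wide open). A spring detent must be pulled over between about 0.3 and 0.7 rad (about 8 N at the handle). Let go, it falls back onto the detent, ajar
- bolt (a joint): safety bolt on top of the housing behind the door, a square rod that passes in front of a staple leg on the door and so locks it. 0 = locked, 0.018 m = fully drawn, when its tab is 18 mm nearer to the lug. It slides stiffly (about 4 N) and stays where it is put; the door is free of it from 0.016 m, so draw it to its end
- tab_mid (a point): middle of the graspable part of the bolt's red tab: a plate 20 mm (x) by 6 mm (y) that stands up from the bolt 46 mm; its top is 9 mm above and the bolt rod's top 33 mm below this point. It moves in +y as the bolt is drawn. Axes as the grinder's. Nothing within 25 mm stands higher than 25 mm below this point, save the lug
- lug_mid (a point): middle of the graspable part of the fixed black lug that the tab is pinched to: 20 mm (x) by 6 mm (y), 46 mm high, on the +y side of the tab, 36 mm from it (centre to centre) when locked, 18 mm when drawn: the two measure 42 mm over their outer faces when locked, 24 mm when drawn. It does not give way, so the tab's finger must do the moving. Axes as the grinder's
- bar (a point): middle of the graspable part of the yellow handle bar, fixed to the door near its free edge: an upright bar 12 mm (x) by 34 mm (y), its top 30 mm above this point, 70 mm below it the bracket. It and its axes turn with the door: x square to the door (+x towards the door and the paddle), y along the door towards the hinge. In the door's frame it lies 40 mm in front of (-x) and 205 mm from (-y) the hinge axis
- paddle (a joint): red squeeze paddle behind the yellow bar, pivoted at its foot 55 mm below the point bar. 0 = at rest, 0.24 rad = fully squeezed towards the bar; the steel claw at its foot, hooked behind a keeper on the housing, is clear from 0.19 rad. A spring returns it (5 to 7 N at mid height)
- paddle_mid (a point): middle of the paddle, a plate 6 mm (x) by 34 mm (y) by 80 mm high, leaning 0.12 rad away from the bar at rest and 0.12 rad towards it when squeezed; about 27 mm from bar at rest and 14 mm when squeezed. Over bar and paddle together it measures about 36 mm at rest and 23 mm squeezed. From 20 mm below this point upward there is free room for a finger behind it
- buffer_tip (a point): foremost point of the black rubber head of the yellow buffer post, the door's adjustable stop, clamped on a low rail in front of the grinder, 75 mm above the bench; the head points along -y of the grinder and gives about 7 mm under 10 N at the head. The opened door's front face meets it about 125 mm from the hinge axis; where exactly is to be felt. The post is 100 mm high
- wax_bar: pink bar of hard wax, 45 x 115 x 18 mm, lying in front of the grinder; the door passes 17 mm above it
- scraper: flat pale blue plastic scraper, 65 x 135 x 5 mm, lying in front of the grinder under the door's path
- edge_file: steel file 200 mm long with two orange guides, 24 mm high, lying on the bench right of the grinder
- base_brush: flat brush with a wooden handle, lying on the bench left of the grinder
- mug: blue mug, 80 mm wide, 90 mm high, left of the robot's work area
- cleaner: white bottle with red cap, 60 mm wide, 150 mm high, left of the grinder
- stone: green whetstone, 25 x 75 x 14 mm, right of the grinder
- driver: screwdriver with yellow handle, right of the grinder

How it is judged:
By the outcome, as a careful person would: the job done as asked, in the order asked, and still so for the second after the job is handed in, while the arm keeps its last pose, push and grip.
It also fails if it takes over 58 s, if anything falls off the work surface, if the arm or the gripper's body presses on something with over 40 N, if the wrist force passes 120 N, or if a joint passes its speed limit or range.

ROBOT

A 6-joint arm with a two-finger parallel gripper is mounted at the origin on the work surface. World frame = base frame: x ahead of the robot, y to its left, z up, the work surface at z = 0. Lengths are in m, angles in rad, forces in N, time in s.
With the tool pointing down it reaches from about 0.35 to 0.975 m from the base axis. Payload 4.9 kg.
Tool frame: the origin (TCP) lies midway between the tips of the shut fingers; the grasp point (between the pads) lies 19 mm behind it; x points along the fingers, y is the direction in which the jaws open and shut, and the axes are right-handed (so a half turn about x gives the same grasp; the last joint's range is limited). The gripper opens to 85 mm and grips with 20 to 120 N. Pads are 22 mm wide; open, the fingers measure 114 mm over their backs; the gripper's body (76 mm by 85 mm) begins 54 mm behind the grasp point. The pads swing forward as they close: fully open they stand 13 mm farther back than shut.
Start: joints at [1.109, 0.053, 1.613, -0, 1.476, -0.119], TCP at [0.21, 0.589, 0.231] pointing down, gripper open.
Joint ranges: [-3.01, 3.01], [-1.01, 2.22], [0.06, 2.58], [-1.02, 4.17], [0.09, 2.62], [-3.14, 3.14]. Speed limits (rad/s): [2.57, 2.57, 3.14, 3.14, 3.14, 3.14].

INTERFACE

Orientations are given as a rotation vector (axis times angle).
In Python, from station import ctrl gives the robot as it stands.
- The arm moves only by the shell command python3 -m handwheel 'ROWS' [FORCE]. ROWS is JSON, a list of rows, each a list of 3 entries, a list of its own where there are three numbers: the finger opening in m, from 0 to 0.0854, then the shift along the tool's x, y, z in m, then the turn, a rotation vector about the tool's x, y, z in degrees. In form: [[claw, [dx, dy, dz], [ax, ay, az]], ...]. A call has 1 to 10 rows; each row shifts and turns the commanded pose from where the row before left it, along the tool's axes as they then stand; what a row does not reach is not made up. A row lasts 1/12 s, in which the tool goes at most 41.7 mm and 7.16 degrees, less where a joint would pass 70% of its speed; a pose out of reach is approached as far as the arm can. A call with a gripper value outside its range is refused whole. The fingers move at their own pace and stop on an object; FORCE is the grip in N (left out, the last holds). Time passes only in rows, so rows that do not move let the fingers close. It gives the time, the measured TCP pose, the force and the opening at its end, in the units of the state.
- ctrl.get_obs(): the state, without advancing time (a new reading comes with each control period).
- ctrl.get_image(name): name is "side" or "top" or "wrist"; returns the picture (384x512x3 uint8, red, green, blue); there is no depth.
- ctrl.camera_params(name): a dict with "vertical_fov" (degrees; the focal length in pixels is half the picture's height over the tangent of half this angle, whatever the lens; pixels are square), "cx", "cy" (the principal point, pixels), "rvec" (rotation vector, rad) and "tvec" (3), from world to camera coordinates, as OpenCV has them; the wrist camera has in their place "T_tool_cam" (4x4, takes a point from camera to tool coordinates, whose origin is the TCP and whose axes are the tool frame's). Camera axes: x right, y down, z forward; pixel columns grow to the right and rows downward; lengths in m; the calibration is good to about 2 mm. A picture is of the moment at which its call begins: read the wrist's pose just before it. camera_params takes no time and is no camera call.
- ctrl.finish_job(): hands the job in, once; it reports no verdict.
Trained networks look in the newest picture that a camera, given by its name, has taken for a name from the list of things; names that differ only in an ending like _2 or _b are one class to them, and where a whole thing is asked for, a point or a joint stands for the part that bears it (a point fixed in the world has none). Each returns a list of dicts, best first, with "score" (0 to 1); they miss things now and then, are a little off and sometimes report something else, mostly with a low value. They report only what shows in the picture. A call takes as long as a camera call.
- ctrl.look_for(thing, camera): "box" ([centre column, centre row, width, height] in pixels, round what is visible of it).
- ctrl.silhouettes(thing, camera): "mask" (384x512 bool, what is visible of it) and "box" ([centre column, centre row, width, height] in pixels, round what is visible of it).
- ctrl.tip_of(thing, camera): "centre" ([row, column] in pixels: a listed point, or the origin of a listed thing).
The state is a dict: "t": time; "q": joint angles; "dq": joint speeds; "effort": joint torques, N m; "tool_pos": TCP position; "tool_rot": TCP orientation; "contact_force": force on the tool from outside, world axes, zero at the start; "wrist_torque": the same for the moment, N m; "opening": finger opening in m.
Only numpy, scipy, OpenCV 4.12 (cv2) and the standard library are available. Lean on these libraries where they do the work, as an engineer would, in place of code of your own. Each camera call takes 0.05 s, during which the arm holds its last target.

## Working session

There is one attempt and no reset: what is moved stays moved. The work goes in short steps, Python scripts to look and compute and a shell command to move; the robot and the scene stay as the last step left them, time stands still between calls to the robot, and variables do not carry over. Pictures are saved under pics/ and viewed, and the job is handed in when it is done.

```bash
ls -la; mkdir -p pics
cat > h.py <<'E'
import numpy as np, cv2
from scipy.spatial.transform import Rotation as R
from station import ctrl
def cam(name,obs=None):
    p=ctrl.camera_params(name)
    f=192/np.tan(np.radians(p["vertical_fov"])/2)
    K=np.array([[f,0,p["cx"]],[0,f,p["cy"]],[0,0,1]])
    if "rvec" in p:
        Rm=R.from_rotvec(p["rvec"]).as_matrix(); t=np.array(p["tvec"])
    else:
        o=obs or ctrl.get_obs()
        T=np.eye(4);T[:3,:3]=R.from_rotvec(o["tool_rot"]).as_matrix();T[:3,3]=o["tool_pos"]
        T=np.linalg.inv(T@np.array(p["T_tool_cam"])); Rm=T[:3,:3];t=T[:3,3]
    return K,Rm,t
def ray(c,u,v):
    K,Rm,t=c; d=Rm.T@np.linalg.solve(K,[u,v,1.]); return -Rm.T@t,d/np.linalg.norm(d)
def atz(c,u,v,z):
    o,d=ray(c,u,v); return o+d*(z-o[2])/d[2]
def tri(rs):
    A=sum(np.eye(3)-np.outer(d,d) for o,d in rs); b=sum((np.eye(3)-np.outer(d,d))@o for o,d in rs); return np.linalg.solve(A,b)
def proj(c,X):
    K,Rm,t=c; p=K@(Rm@np.array(X)+t); return p[:2]/p[2]
def save(name,fn):
    im=ctrl.get_image(name); cv2.imwrite("pics/"+fn,cv2.cvtColor(im,cv2.COLOR_RGB2BGR)); return im
E
python3 - <<'E'
from h import *
o=ctrl.get_obs(); print(o)
for n in ["side","top","wrist"]:
    print(n,ctrl.camera_params(n)); save(n,n+"0.png")
for n in ["side","top"]:
    c=cam(n)
    for th in ["tab_mid","lug_mid","bar","paddle_mid","buffer_tip","hinge"]:
        r=ctrl.tip_of(th,n); print(n,th,[(np.round(x["centre"],1),round(x["score"],2)) for x in r[:3]])
E
```

```text
total 12
drwxr-xr-x  3 agent agent 4096 Dec  6 21:13 .
drwxr-xr-x 23 root  root  4096 Dec  6 21:13 ..
drwxr-xr-x  2 agent agent 4096 Dec  6 21:13 pics
{'t': 0.0, 'q': array([ 1.10898834e+00,  5.33527323e-02,  1.61428945e+00,  6.70711367e-06,
        1.47598191e+00, -1.19006808e-01]), 'dq': array([-0.00144506, -0.00116355,  0.00038705, -0.0001276 ,  0.00083575,
       -0.00020475]), 'effort': array([ 5.50229543e-04, -3.93697286e+01, -3.70171773e+01, -2.33061082e-04,
        7.05918777e-03,  3.35082788e-06]), 'tool_pos': array([0.20980463, 0.58807961, 0.23006829]), 'tool_rot': array([ 0.26748568,  1.55459506, -0.27055257]), 'contact_force': array([-0.07760121,  0.87983444,  0.56212943]), 'wrist_torque': array([ 0.02835374, -0.05743703,  0.08703554]), 'opening': 0.08547417334541212}
side {'vertical_fov': 51.65469019821837, 'cx': 253.7518235864738, 'cy': 190.36968624896548, 'rvec': array([ 2.11101789, -0.28368279,  0.16525908]), 'tvec': array([-0.53343167,  0.1718499 ,  1.31935414])}
top {'vertical_fov': 52.27030132970262, 'cx': 253.34349426633793, 'cy': 193.09943760909647, 'rvec': array
[... 533 characters left out ...]
0000000e+00]])}
side tab_mid [(array([174.2, 293.6]), 0.6)]
side lug_mid [(array([173.2, 293.8]), 0.63)]
side bar [(array([181.3, 278.3]), 0.76)]
side paddle_mid [(array([186.8, 286.7]), 0.52)]
side buffer_tip [(array([194.1, 245.5]), 0.8)]
side hinge [(array([155.1, 284. ]), 0.73), (array([165. , 224.7]), 0.65)]
top tab_mid [(array([144.7, 260.9]), 0.61), (array([169.6, 359. ]), 0.3)]
top lug_mid [(array([140.6, 250.3]), 0.93)]
top bar [(array([171.3, 284.7]), 0.78)]
top paddle_mid [(array([209.1, 342.9]), 0.74), (array([161.3, 287.2]), 0.48), (array([190.7, 221.4]), 0.2)]
top buffer_tip [(array([143.9, 221.3]), 0.66), (array([190.1, 222.6]), 0.53)]
top hinge [(array([146.2, 219.9]), 0.79)]
```

View pics/side0.png

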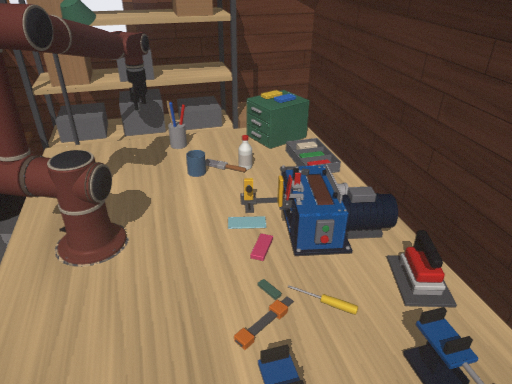

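View pics/top0.png

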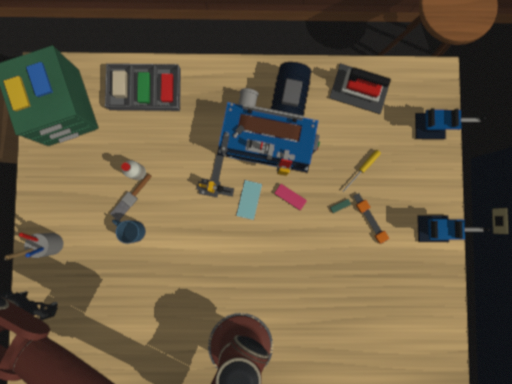

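View pics/wrist0.png

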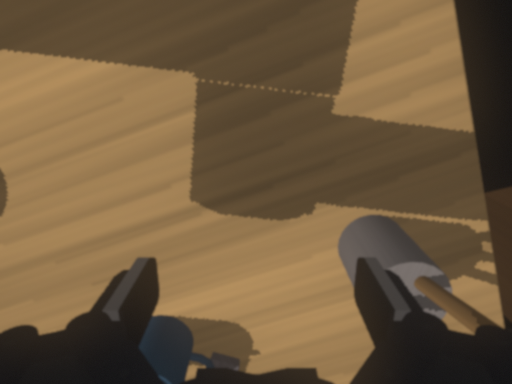

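Run:
```python
import cv2
a=cv2.imread('pics/top0.png')[110:240,190:310]; cv2.imwrite('pics/topz.png',cv2.resize(a,None,fx=4.6,fy=4.6,interpolation=2))
a=cv2.imread('pics/side0.png')[110:260,200:340]; cv2.imwrite('pics/sidez.png',cv2.resize(a,None,fx=4,fy=4,interpolation=2))
```

```text
(no output)
```

View pics/topz.png

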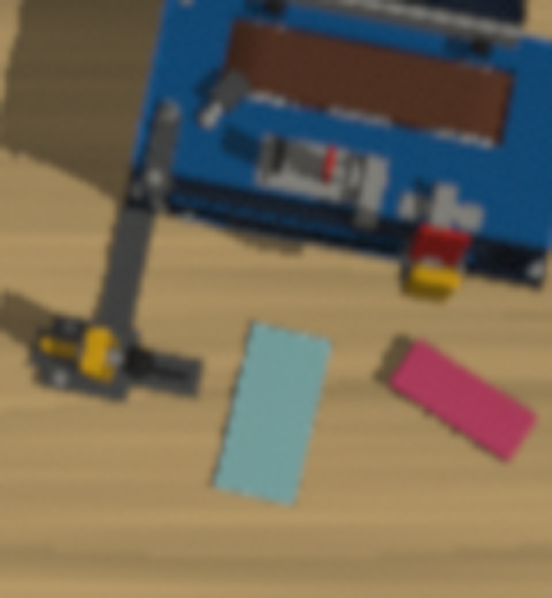

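View pics/sidez.png

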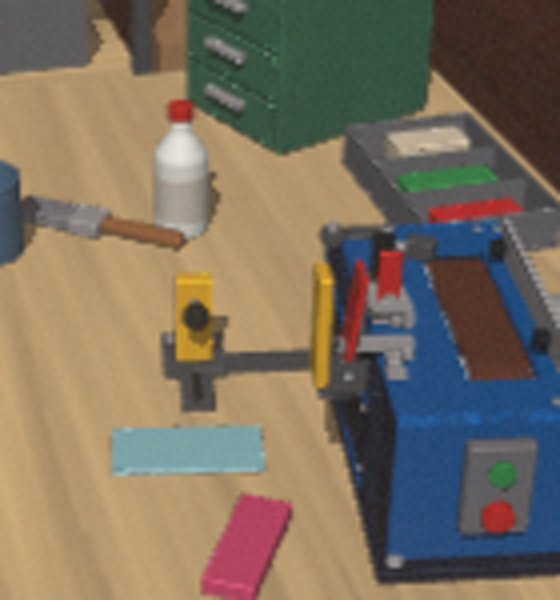

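Run:
```python
from h import *
s=cam("side");t=cam("top")
D={"tab":((293.6,174.2),(260.9,144.7)),"lug":((293.8,173.2),(250.3,140.6)),"bar":((278.3,181.3),(284.7,171.3)),"pad":((286.7,186.8),(287.2,161.3)),"buf":((245.5,194.1),(222.6,190.1)),"hinge":((284,155.1),(219.9,146.2))}
for k,(a,b) in D.items():
    r=[ray(s,*a),ray(t,*b)];X=tri(r);
    e=[np.linalg.norm(np.cross(X-o,d))for o,d in r]; print(k,X.round(4),np.round(e,4))
# wax bar, scraper etc silhouettes
for th in ["wax_bar","scraper","cleaner"]:
    for n in ["top"]:
        r=ctrl.silhouettes(th,n)[0]; 
        print(th,r["score"],r["box"])
```

```text
tab [ 0.6801 -0.0617  0.1948] [0.0067 0.0067]
lug [ 0.6955 -0.0276  0.1781] [0.0077 0.0077]
bar [ 0.5959 -0.1363  0.2217] [0.0025 0.0025]
pad [ 0.626  -0.1448  0.2028] [0.0068 0.0068]
buf [0.5456 0.0669 0.059 ] [0.0054 0.0054]
hinge [0.6813 0.0662 0.202 ] [0.002 0.002]
wax_bar 0.86 [291.6, 198.6, 32.6, 26.2]
scraper 0.71 [249.4, 200.8, 27.1, 36.5]
cleaner 0.58 [130.8, 169.8, 25.7, 16.2]
```

```bash
cat >> h.py <<'E'
def pose(pos,yaw_deg):
    # tool x down, y at yaw, z = horizontal heading yaw
    a=np.radians(yaw_deg); z=np.array([np.cos(a),np.sin(a),0]);y=np.array([-np.sin(a),np.cos(a),0]);x=np.array([0,0,-1.])
    T=np.eye(4);T[:3,:3]=np.c_[x,y,z];T[:3,3]=pos;return T
def now(o=None):
    o=o or ctrl.get_obs();T=np.eye(4);T[:3,:3]=R.from_rotvec(o["tool_rot"]).as_matrix();T[:3,3]=o["tool_pos"];return T
def rows(T0,T1,N):
    from scipy.linalg import logm,expm
    S=expm(np.real(logm(np.linalg.inv(T0)@T1))/N)
    print("N",N,"d",S[:3,3].round(4),"rot",R.from_matrix(S[:3,:3]).as_rotvec(degrees=True).round(2))
E
python3 - <<'E'
from h import *
T=now();print(T.round(3)); 
rows(T,pose([.64,-.06,.38],-13),30)
rows(T,pose([.64,-.06,.38],-13),20)
E
```

```text
[[ 0.     0.336  0.942  0.21 ]
 [ 0.     0.942 -0.336  0.589]
 [-1.     0.     0.     0.231]
 [ 0.     0.     0.     1.   ]]
N 30 d [-0.005  -0.0167  0.0199] rot [-0.22  0.   -0.  ]
N 20 d [-0.0074 -0.025   0.0298] rot [-0.33  0.   -0.  ]
```

```bash
A='[0.085,[-0.0062,-0.0209,0.0248],[-0.28,0,0]]'; true
python3 -m handwheel '[[0.085,[-0.0062,-0.0209,0.0248],[-0.28,0,0]],[0.085,[-0.0062,-0.0209,0.0248],[-0.28,0,0]],[0.085,[-0.0062,-0.0209,0.0248],[-0.28,0,0]],[0.085,[-0.0062,-0.0209,0.0248],[-0.28,0,0]],[0.085,[-0.0062,-0.0209,0.0248],[-0.28,0,0]],[0.085,[-0.0062,-0.0209,0.0248],[-0.28,0,0]],[0.085,[-0.0062,-0.0209,0.0248],[-0.28,0,0]],[0.085,[-0.0062,-0.0209,0.0248],[-0.28,0,0]]]' 20
```

```text
t: 1.57
tool_pos: [0.345, 0.3654, 0.2814]
tool_rot: [0.238, 1.557, -0.238]
contact_force: [0.6, -0.4, 0.6]
opening: 0.0852
```

```bash
python3 -m handwheel '[[0.085,[-0.0062,-0.0209,0.0248],[-0.28,0,0]],[0.085,[-0.0062,-0.0209,0.0248],[-0.28,0,0]],[0.085,[-0.0062,-0.0209,0.0248],[-0.28,0,0]],[0.085,[-0.0062,-0.0209,0.0248],[-0.28,0,0]],[0.085,[-0.0062,-0.0209,0.0248],[-0.28,0,0]],[0.085,[-0.0062,-0.0209,0.0248],[-0.28,0,0]],[0.085,[-0.0062,-0.0209,0.0248],[-0.28,0,0]],[0.085,[-0.0062,-0.0209,0.0248],[-0.28,0,0]]]'
python3 -m handwheel '[[0.085,[-0.0062,-0.0209,0.0248],[-0.28,0,0]],[0.085,[-0.0062,-0.0209,0.0248],[-0.28,0,0]],[0.085,[-0.0062,-0.0209,0.0248],[-0.28,0,0]],[0.085,[-0.0062,-0.0209,0.0248],[-0.28,0,0]],[0.085,[-0.0062,-0.0209,0.0248],[-0.28,0,0]],[0.085,[-0.0062,-0.0209,0.0248],[-0.28,0,0]],[0.085,[-0.0062,-0.0209,0.0248],[-0.28,0,0]],[0.085,[-0.0062,-0.0209,0.0248],[-0.28,0,0]],[0.085,[0,0,0],[0,0,0]],[0.085,[0,0,0],[0,0,0]]]'
python3 - <<'E'
from h import *
print(now().round(3),ctrl.get_obs()["q"])
save("wrist","w1.png"); c=cam("wrist")
for th in ["tab_mid","lug_mid","bar","paddle_mid","buffer_tip","hinge"]:
    r=ctrl.tip_of(th,"wrist"); print(th,[(np.round(x["centre"],1),round(x["score"],2)) for x in r[:3]])
E
```

```text
t: 2.23
tool_pos: [0.4882, 0.1488, 0.3311]
tool_rot: [0.208, 1.56, -0.207]
contact_force: [0.6, -0.6, 1.1]
opening: 0.0851
t: 3.07
tool_pos: [0.6395, -0.0617, 0.3797]
tool_rot: [0.179, 1.564, -0.179]
contact_force: [-0.7, -0.3, -0.2]
opening: 0.0852
[[-0.001  0.226  0.974  0.639]
 [ 0.     0.974 -0.226 -0.062]
 [-1.     0.    -0.001  0.38 ]
 [ 0.     0.     0.     1.   ]] [-2.12082064e-01  4.93237630e-02  1.37349140e+00  1.97929844e-04
  1.71961645e+00 -1.55505778e+00]
tab_mid [(array([211.7, 265.3]), 0.83)]
lug_mid [(array([206.2, 299.2]), 0.6)]
bar [(array([147.9, 171. ]), 0.82)]
paddle_mid [(array([179.3, 171.9]), 0.68)]
buffer_tip [(array([ 52.4, 342.2]), 0.88), (array([210.9, 261.2]), 0.74)]
hinge [(array([179.6, 383. ]), 0.69)]
```

View pics/w1.png

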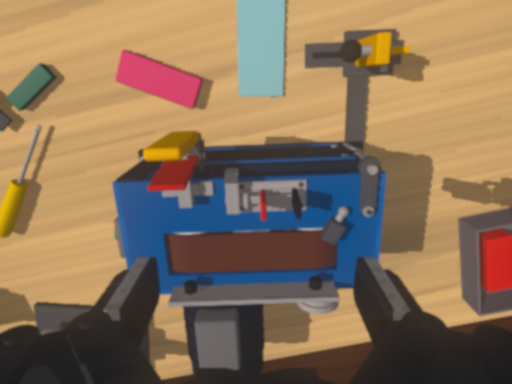

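Run:
```python
from h import *
s=cam("side");t=cam("top");w=cam("wrist")
D={"tab":((293.6,174.2),(260.9,144.7),(265.3,211.7)),"lug":((293.8,173.2),(250.3,140.6),(299.2,206.2)),"bar":((278.3,181.3),(284.7,171.3),(171,147.9)),"pad":((286.7,186.8),(287.2,161.3),(171.9,179.3)),"buf":((245.5,194.1),(222.6,190.1),(342.2,52.4)),"hinge":((284,155.1),(219.9,146.2),(383,179.6))}
for k,(a,b,g) in D.items():
    r=[ray(s,*a),ray(t,*b),ray(w,*g)];X=tri(r);
    e=[np.linalg.norm(np.cross(X-o,d))for o,d in r]; print(k,X.round(4),np.round(e,4))
im=cv2.imread('pics/w1.png')[120:260,110:390]; cv2.imwrite('pics/w1z.png',cv2.resize(im,None,fx=2.8,fy=2.8,interpolation=2))
```

```text
tab [ 0.6831 -0.0615  0.1965] [0.0099 0.0037 0.0065]
lug [ 0.6968 -0.0268  0.1783] [0.0087 0.0068 0.0025]
bar [ 0.5986 -0.1328  0.2187] [0.0038 0.0044 0.0047]
pad [ 0.629  -0.1435  0.2022] [0.0092 0.0049 0.0053]
buf [0.5495 0.0692 0.0567] [0.0086 0.0036 0.007 ]
hinge [0.6807 0.0624 0.2026] [0.0019 0.0044 0.0046]
```

View pics/w1z.png

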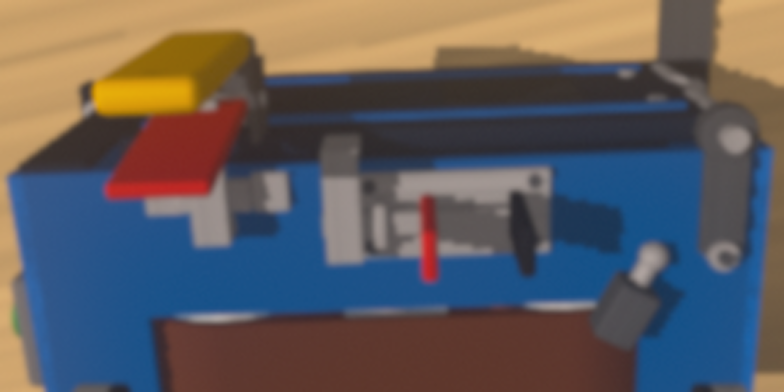

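Run:
```python
from h import *
rows(now(),pose([.665,-.10,.305],-11.5),4)
```

```text
N 4 d [ 0.0188 -0.0085  0.0086] rot [-0.34  0.   -0.  ]
```

```bash
python3 -m handwheel '[[0.085,[0.0188,-0.0085,0.0086],[-0.35,0,0]],[0.085,[0.0188,-0.0085,0.0086],[-0.35,0,0]],[0.085,[0.0188,-0.0085,0.0086],[-0.35,0,0]],[0.085,[0.0188,-0.0085,0.0086],[-0.35,0,0]],[0.085,[0,0,0],[0,0,0]],[0.085,[0,0,0],[0,0,0]]]'
python3 - <<'E'
from h import *
print(now().round(4))
o=ctrl.get_obs();save("wrist","w2.png"); c=cam("wrist",o)
for th in ["tab_mid","lug_mid","bar","paddle_mid","buffer_tip","hinge"]:
    r=ctrl.tip_of(th,"wrist"); print(th,[(np.round(x["centre"],1),round(x["score"],2)) for x in r[:3]])
im=cv2.imread('pics/w2.png'); cv2.imwrite('pics/w2z.png',cv2.resize(im,None,fx=1.55,fy=1.55,interpolation=2))
E
```

```text
t: 3.92
tool_pos: [0.6644, -0.1005, 0.3034]
tool_rot: [0.159, 1.568, -0.157]
contact_force: [0.5, -1.1, -0.6]
opening: 0.0847
[[-3.300e-03  1.999e-01  9.798e-01  6.644e-01]
 [ 1.100e-03  9.798e-01 -1.999e-01 -1.005e-01]
 [-1.000e+00  4.000e-04 -3.400e-03  3.034e-01]
 [ 0.000e+00  0.000e+00  0.000e+00  1.000e+00]]
tab_mid [(array([210.9, 301.8]), 0.96)]
lug_mid [(array([207.9, 353. ]), 0.62)]
bar [(array([121. , 186.7]), 0.96)]
paddle_mid [(array([158.8, 191. ]), 0.87)]
buffer_tip [(array([ 16. , 398.5]), 0.63)]
hinge []
```

View pics/w2z.png

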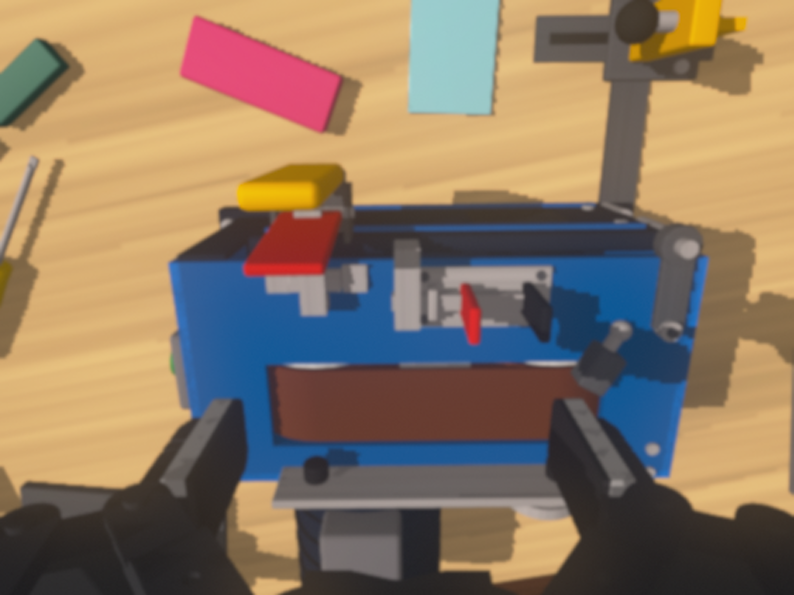

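```bash
cat > geo.py <<'E'
from h import *
o1={"tool_pos":[.639,-.062,.380],"tool_rot":None}
# precise w1 pose
T1=pose([.6395,-.0617,.3797],-13.06)
def camT(T):
    p=ctrl.camera_params("wrist");f=192/np.tan(np.radians(p["vertical_fov"])/2)
    K=np.array([[f,0,p["cx"]],[0,f,p["cy"]],[0,0,1]]);M=np.linalg.inv(T@np.array(p["T_tool_cam"]));return K,M[:3,:3],M[:3,3]
w1=camT(T1)
T2=np.array([[-3.300e-03,1.999e-01,9.798e-01,6.644e-01],[1.100e-03,9.798e-01,-1.999e-01,-1.005e-01],[-1,4e-4,-3.4e-3,.3034],[0,0,0,1]])
w2=camT(T2)
E
python3 - <<'E'
from geo import *
s=cam("side");t=cam("top")
D={"tab":((293.6,174.2),(260.9,144.7),(265.3,211.7),(301.8,210.9)),"lug":((293.8,173.2),(250.3,140.6),(299.2,206.2),(353,207.9)),"bar":((278.3,181.3),(284.7,171.3),(171,147.9),(186.7,121)),"pad":((286.7,186.8),(287.2,161.3),(171.9,179.3),(191,158.8)),"buf":((245.5,194.1),(222.6,190.1),(342.2,52.4),(398.5,16))}
for k,v in D.items():
    r=[ray(c,*p) for c,p in zip((s,t,w1,w2),v)]
    for sub in (r,r[2:],[r[0],r[2],r[3]]):
        X=tri(sub);e=[np.linalg.norm(np.cross(X-o,d))for o,d in sub]; print(k,X.round(4),np.round(e,4))
def box(img,c,ctr,sz,psi,col):
    a=np.radians(psi);Rz=np.array([[np.cos(a),-np.sin(a),0],[np.sin(a),np.cos(a),0],[0,0,1]])
    P={}
    for i in (0,1):
     for j in (0,1):
      for k in (0,1):
        lo=np.array([sz[0][i],sz[1][j],sz[2][k]]);P[i,j,k]=proj(c,Rz@lo+ctr)
    for a_ in P:
     for b_ in P:
      if sum(abs(x-y) for x,y in zip(a_,b_))==1: cv2.line(img,tuple(int(v*4) for v in P[a_]),tuple(int(v*4) for v in P[b_]),col,1)
psi=-11.4
rr={k:tri([ray(w1,*D[k][2]),ray(w2,*D[k][3])]) for k in D}
for n,c,(x0,x1,y0,y1) in (("w1",w1,(150,320,110,230)),("w2",w2,(150,370,90,240))):
    im=cv2.resize(cv2.imread(f"pics/{n}.png"),None,fx=4,fy=4,interpolation=2)
    for k in("tab","lug"): box(im,c,rr[k],((-.01,.01),(-.003,.003),(-.037,.009)),psi,(0,255,255))
    box(im,c,rr["bar"],((-.006,.006),(-.017,.017),(-.07,.03)),psi,(0,255,0))
    q=im[y0*4:y1*4,x0*4:x1*4]; cv2.imwrite(f"pics/{n}box.png",cv2.resize(q,None,fx=.9,fy=.9))
E
```

```text
tab [ 0.6839 -0.0648  0.1989] [0.012  0.0024 0.0056 0.0064]
tab [ 0.7071 -0.0668  0.1552] [0.0002 0.0002]
tab [ 0.6827 -0.0657  0.1998] [0.0114 0.0065 0.0064]
lug [ 0.6979 -0.0276  0.18  ] [0.0104 0.0051 0.0017 0.0043]
lug [ 0.6943 -0.0294  0.1956] [0.0012 0.0012]
lug [ 0.6961 -0.027   0.1802] [0.0087 0.0033 0.0057]
bar [ 0.5997 -0.1337  0.2193] [0.0051 0.0037 0.0037 0.003 ]
bar [ 0.6051 -0.1386  0.1965] [0.0009 0.0009]
bar [ 0.6002 -0.1321  0.219 ] [0.0051 0.0025 0.0032]
pad [ 0.6295 -0.1436  0.2025] [0.0098 0.0044 0.0051 0.0021]
pad [ 0.6229 -0.1303  0.2494] [0.001 0.001]
pad [ 0.6285 -0.1422  0.2024] [0.0085 0.0064 0.0024]
buf [0.5516 0.0694 0.0556] [0.0106 0.0034 0.0061 0.0048]
buf [0.5575 0.0653 0.0693] [0.0003 0.0003]
buf [0.552  0.0724 0.0525] [0.0103 0.0064 0.0041]
```

View pics/w1box.png

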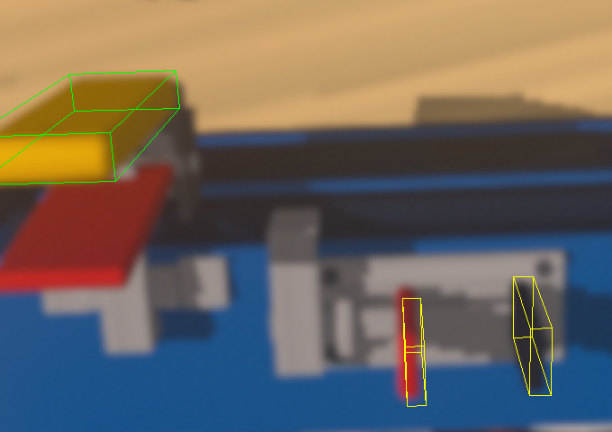

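View pics/w2box.png

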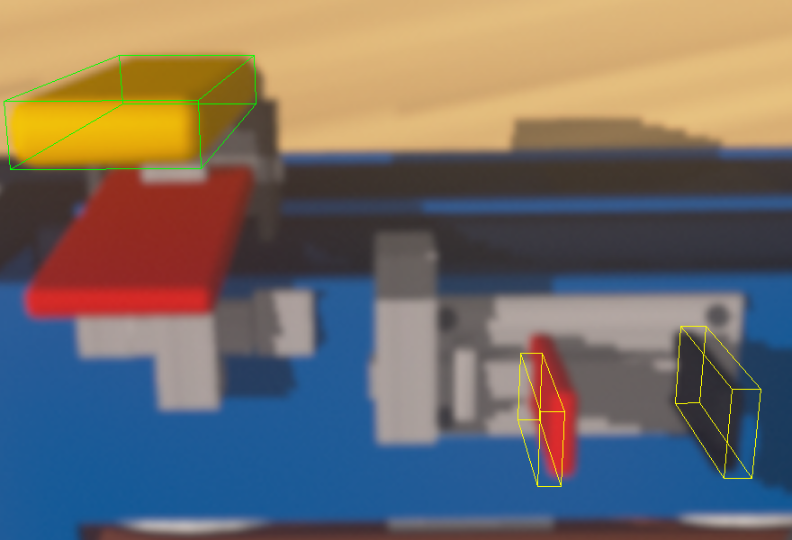

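Run:
```python
from geo import *
s=cam("side")
D={"tabtop":((297.8,173.3),(263.3,211.9),(306.4,210.3)),"lugtop":((295.8,169),(299.2,210.8),(351.9,210)),"bartop":((280.8,176.3),(161.8,154.6),(178.1,126.9))}
for k,v in D.items():
    r=[ray(c,*p) for c,p in zip((s,w1,w2),v)]
    for sub in (r,r[1:]):
        X=tri(sub);e=[np.linalg.norm(np.cross(X-o,d))for o,d in sub]; print(k,X.round(4),np.round(e,4))
```

```text
tabtop [ 0.6881 -0.0657  0.1989] [0.002  0.0013 0.0007]
tabtop [ 0.6889 -0.0659  0.1997] [0.0003 0.0003]
lugtop [ 0.6958 -0.0301  0.1957] [0.0032 0.002  0.0013]
lugtop [ 0.6988 -0.03    0.1929] [0.0004 0.0004]
bartop [ 0.6028 -0.1354  0.2379] [0.0017 0.0008 0.001 ]
bartop [ 0.6043 -0.1372  0.2323] [0.0003 0.0003]
```

Run:
```python
from h import *
rows(now(),pose([.692,-.048,.225],-12),5)
```

```text
N 5 d [0.0163 0.0114 0.003 ] rot [0.1  0.03 0.  ]
```

```bash
python3 -m handwheel '[[0.062,[0.0163,0.0114,0.003],[0.1,0.03,0]],[0.062,[0.0163,0.0114,0.003],[0.1,0.03,0]],[0.062,[0.0163,0.0114,0.003],[0.1,0.03,0]],[0.062,[0.0163,0.0114,0.003],[0.1,0.03,0]],[0.062,[0.0163,0.0114,0.003],[0.1,0.03,0]],[0.062,[0,0,0],[0,0,0]],[0.062,[0,0,0],[0,0,0]]]'
python3 - <<'E'
from h import *
print(now().round(4))
save("wrist","w3.png");
im=cv2.imread('pics/w3.png'); cv2.imwrite('pics/w3z.png',cv2.resize(im,None,fx=1.55,fy=1.55,interpolation=2))
E
```

```text
t: 4.85
tool_pos: [0.6906, -0.047, 0.2204]
tool_rot: [0.164, 1.572, -0.163]
contact_force: [-0.2, -0.6, 0.5]
opening: 0.0619
[[-7.100e-03  2.067e-01  9.784e-01  6.906e-01]
 [ 1.100e-03  9.784e-01 -2.067e-01 -4.700e-02]
 [-1.000e+00 -4.000e-04 -7.200e-03  2.204e-01]
 [ 0.000e+00  0.000e+00  0.000e+00  1.000e+00]]
```

View pics/w3z.png

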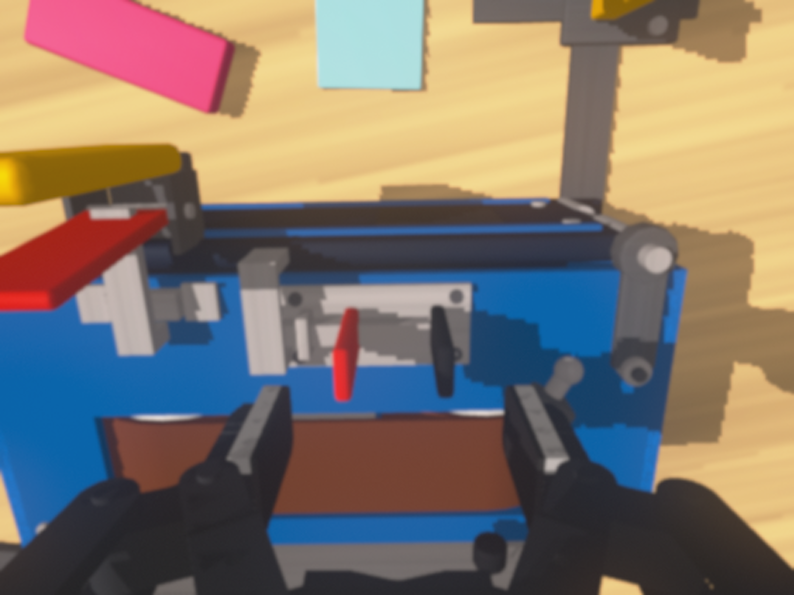

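Run:
```python
from h import *
c=cam("wrist")
print(atz(c,222,245,.198).round(4),atz(c,286.5,242,.198).round(4)); T=now()
print("tip plane centre px",proj(c,T[:3,3]), (now()[:3,3]).round(4))
rows(T,pose([.692,-.048,.166],-12),3)
```

```text
[ 0.6929 -0.067   0.198 ] [ 0.6984 -0.0325  0.198 ]
tip plane centre px [256.06045237 258.66783163] [ 0.6914 -0.0478  0.2225]
N 3 d [ 0.0188 -0.      0.0003] rot [ 0.01 -0.08  0.01]
```

```bash
python3 -m handwheel '[[0.062,[0.019,0,0.0006],[0,0,0]],[0.062,[0.019,0,0.0006],[0,0,0]],[0.062,[0.0185,0,0.0005],[0,0,0]],[0.062,[0,0,0],[0,0,0]],[0.062,[0,0,0],[0,0,0]]]'
python3 - <<'E'
from h import *
o=ctrl.get_obs();print(now().round(4)[:3,3],o["contact_force"],o["opening"])
save("wrist","w4.png");
im=cv2.imread('pics/w4.png'); cv2.imwrite('pics/w4z.png',cv2.resize(im,None,fx=1.55,fy=1.55,interpolation=2))
E
```

```text
t: 5.32
tool_pos: [0.6928, -0.0491, 0.167]
tool_rot: [0.165, 1.568, -0.165]
contact_force: [-0.0, 0.6, -0.3]
opening: 0.062
[ 0.6928 -0.0491  0.167 ] [-0.02985412  0.61138975 -0.26997748] 0.06200323794936102
```

View pics/w4z.png

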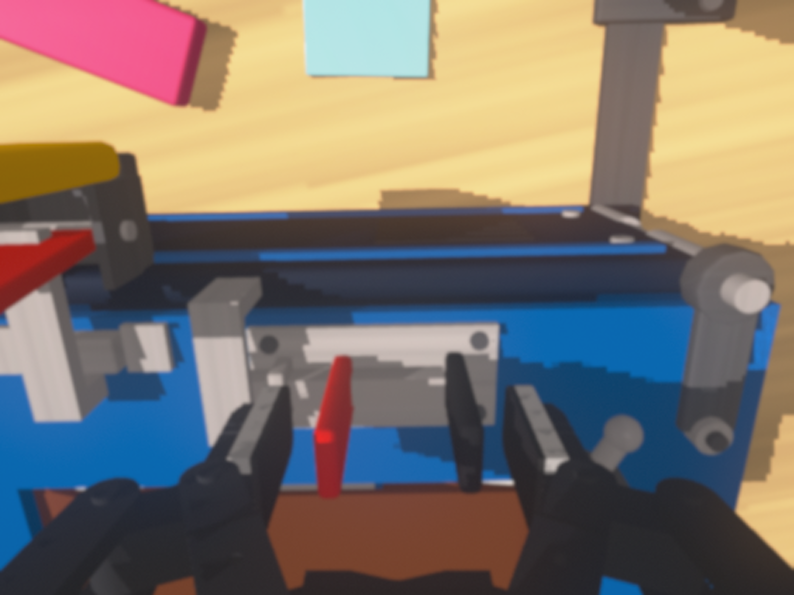

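```bash
python3 -m handwheel '[[0.054,[0,0,0],[0,0,0]],[0.048,[0,0.0005,0],[0,0,0]],[0.045,[0,0.0005,0],[0,0,0]],[0.043,[0,0.0005,0],[0,0,0]],[0.042,[0,0,0],[0,0,0]]]' 25
python3 - <<'E'
from h import *
o=ctrl.get_obs();print(now().round(4)[:3,3],o["contact_force"],o["opening"])
save("wrist","w5.png");
im=cv2.imread('pics/w5.png')[180:384]; cv2.imwrite('pics/w5z.png',cv2.resize(im,None,fx=1.55,fy=1.55,interpolation=2))
E
```

```text
t: 5.78
tool_pos: [0.6938, -0.0481, 0.1683]
tool_rot: [0.163, 1.565, -0.166]
contact_force: [-0.6, -4.3, 3.1]
opening: 0.0421
[ 0.6938 -0.0481  0.1683] [-0.57835299 -4.28714175  3.05049096] 0.042094828128699795
```

View pics/w5z.png

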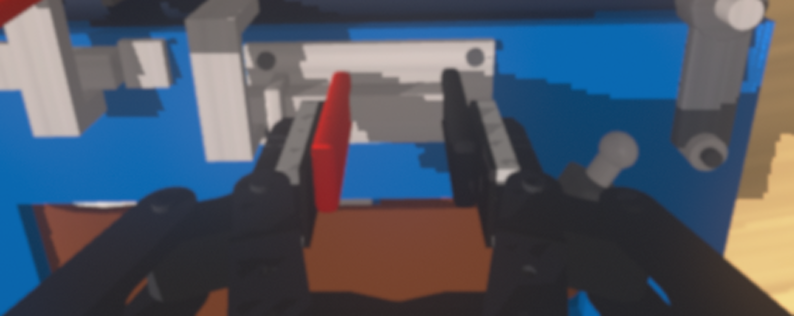

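```bash
python3 -m handwheel '[[0.040,[0,0.001,0],[0,0,0]],[0.038,[0,0.001,0],[0,0,0]],[0.036,[0,0.001,0],[0,0,0]],[0.034,[0,0.001,0],[0,0,0]],[0.032,[0,0.001,0],[0,0,0]]]' 25
python3 -m handwheel '[[0.030,[0,0.001,0],[0,0,0]],[0.028,[0,0.001,0],[0,0,0]],[0.026,[0,0.001,0],[0,0,0]],[0.024,[0,0.001,0],[0,0,0]],[0.022,[0,0,0],[0,0,0]]]' 25
python3 - <<'E'
from h import *
o=ctrl.get_obs();print(now().round(4)[:3,3],o["contact_force"],o["opening"])
save("wrist","w6.png");
im=cv2.imread('pics/w6.png')[180:384]; cv2.imwrite('pics/w6z.png',cv2.resize(im,None,fx=1.55,fy=1.55,interpolation=2))
E
```

```text
t: 6.25
tool_pos: [0.6943, -0.0422, 0.1669]
tool_rot: [0.165, 1.567, -0.165]
contact_force: [-0.2, -3.6, 2.9]
opening: 0.0322
t: 6.67
tool_pos: [0.6947, -0.04, 0.167]
tool_rot: [0.162, 1.568, -0.167]
contact_force: [-3.1, -7.7, 4.5]
opening: 0.0236
[ 0.6947 -0.04    0.167 ] [-3.11386996 -7.69578087  4.45729448] 0.023639071962227157
```

View pics/w6z.png

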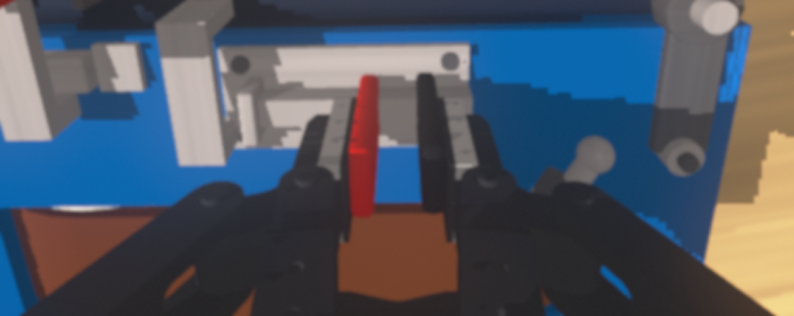

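```bash
python3 -m handwheel '[[0.018,[0,0.0005,0],[0,0,0]],[0.015,[0,0,0],[0,0,0]],[0.015,[0,0,0],[0,0,0]],[0.015,[0,0,0],[0,0,0]]]' 40
python3 - <<'E'
from h import *
o=ctrl.get_obs();print(now().round(4)[:3,3],o["contact_force"],o["opening"])
E
```

```text
t: 7.05
tool_pos: [0.6947, -0.04, 0.1671]
tool_rot: [0.161, 1.568, -0.168]
contact_force: [-3.1, -10.1, 4.4]
opening: 0.0231
[ 0.6947 -0.04    0.1671] [ -3.08707114 -10.12098396   4.38167228] 0.02313461878412445
```

```bash
python3 - <<'E'
from geo import *
r=[ray(w1,166.4,187.1),ray(w2,183.3,174.2)];print(tri(r))
for z in (.23,.24,.25): print(z,atz(w1,166.4,187.1,z),atz(w2,183.3,174.2,z))
print(ctrl.get_obs()["q"])
T=now();T[2,3]=.297
rows(T,pose([.615,-.1385,.295],-102),15)
E
python3 -m handwheel '[[0.030,[0,0,0],[0,0,0]],[0.042,[0,0,0],[0,0,0]],[0.050,[0,0,0],[0,0,0]],[0.050,[0,0,0],[0,0,0]]]' 20
```

```text
[ 0.63463917 -0.14335733  0.22890351]
0.23 [ 0.6341232  -0.14304973  0.23      ] [ 0.63462509 -0.14298946  0.23      ]
0.24 [ 0.63159092 -0.13963011  0.24      ] [ 0.63233008 -0.14026897  0.24      ]
0.25 [ 0.62905864 -0.13621049  0.25      ] [ 0.63003508 -0.13754848  0.25      ]
[-0.16258646  0.26106563  1.48974083 -0.00433318  1.39430163 -1.52307801]
N 15 d [ 0.0002 -0.0091  0.0024] rot [6.   0.   0.02]
t: 7.38
tool_pos: [0.695, -0.0367, 0.1661]
tool_rot: [0.166, 1.568, -0.163]
contact_force: [-0.6, 0.1, 0.0]
opening: 0.0498
```

```bash
python3 -m handwheel '[[0.055,[-0.026,0,0],[0,0,0]],[0.06,[-0.035,0,0],[0,0,0]],[0.065,[-0.035,0,0],[0,0,0]],[0.065,[-0.035,0,0],[0,0,0]]]' 20
python3 -m handwheel '[[0.065,[0,-0.0091,0.0024],[6,0,0]],[0.065,[0,-0.0091,0.0024],[6,0,0]],[0.065,[0,-0.0091,0.0024],[6,0,0]],[0.065,[0,-0.0091,0.0024],[6,0,0]],[0.065,[0,-0.0091,0.0024],[6,0,0]],[0.065,[0,-0.0091,0.0024],[6,0,0]],[0.065,[0,-0.0091,0.0024],[6,0,0]],[0.065,[0,-0.0091,0.0024],[6,0,0]],[0.065,[0,-0.0091,0.0024],[6,0,0]],[0.065,[0,-0.0091,0.0024],[6,0,0]]]'
python3 -m handwheel '[[0.065,[0,-0.0091,0.0024],[6,0,0]],[0.065,[0,-0.0091,0.0024],[6,0,0]],[0.065,[0,-0.0091,0.0024],[6,0,0]],[0.065,[0,-0.0091,0.0024],[6,0,0]],[0.065,[0,-0.0091,0.0024],[6,0,0]],[0.065,[0,0,0],[0,0,0]],[0.065,[0,0,0],[0,0,0]]]'
python3 - <<'E'
from h import *
T=now();print(T.round(4),ctrl.get_obs()["q"])
save("wrist","w7.png");save("top","top1.png");
im=cv2.imread('pics/w7.png'); cv2.imwrite('pics/w7z.png',cv2.resize(im,None,fx=1.55,fy=1.55,interpolation=2))
E
```

```text
t: 7.72
tool_pos: [0.6952, -0.037, 0.2986]
tool_rot: [0.165, 1.569, -0.163]
contact_force: [0.8, -0.6, 0.4]
opening: 0.0647
t: 8.55
tool_pos: [0.6585, -0.1195, 0.2975]
tool_rot: [0.979, 1.343, -0.979]
contact_force: [0.4, 0.5, -0.0]
opening: 0.0651
t: 9.13
tool_pos: [0.6152, -0.1359, 0.298]
tool_rot: [1.36, 1.106, -1.361]
contact_force: [0.3, 0.7, -0.3]
opening: 0.0653
[[-2.100e-03  9.787e-01 -2.054e-01  6.152e-01]
 [ 1.100e-03 -2.054e-01 -9.787e-01 -1.359e-01]
 [-1.000e+00 -2.300e-03 -6.000e-04  2.980e-01]
 [ 0.000e+00  0.000e+00  0.000e+00  1.000e+00]] [-3.35557064e-01  3.52080275e-02  1.52069898e+00  3.34779219e-04
  1.58806910e+00 -1.28629395e-01]
```

View pics/w7z.png

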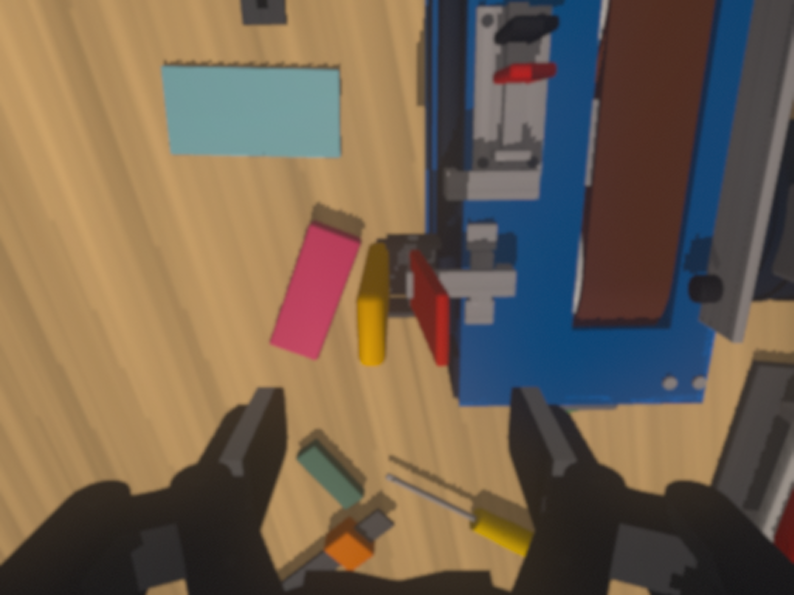

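Run:
```python
from h import *
c=cam("wrist")
b=atz(c,240.6,212.9,.2355);p=atz(c,284.3,217,.229);print(b,p)
T=now();L=np.linalg.inv(T)
print((L@np.r_[b,1]).round(4),(L@np.r_[p,1]).round(4))
bb=np.array([.603,-.136,.206]); print((L@np.r_[bb,1]).round(4))
```

```text
[ 0.60567752 -0.13564675  0.2355    ] [ 0.63270431 -0.14705684  0.229     ]
[ 0.0625 -0.0095  0.0018  1.    ] [0.0689 0.0193 0.0074 1.    ]
[ 0.092  -0.012   0.0027  1.    ]
```

```bash
python3 -m handwheel '[[0.058,[0.02,0.0005,0.001],[0,0,0]],[0.058,[0.022,0.0005,0.001],[0,0,0]],[0.058,[0.022,0.0005,0.001],[0,0,0]],[0.058,[0.016,0,0],[0,0,0]],[0.058,[0,0,0],[0,0,0]],[0.058,[0,0,0],[0,0,0]]]'
python3 - <<'E'
from h import *
T=now();print(T[:3,3].round(4),ctrl.get_obs()["contact_force"])
save("wrist","w8.png");
im=cv2.imread('pics/w8.png'); cv2.imwrite('pics/w8z.png',cv2.resize(im,None,fx=1.55,fy=1.55,interpolation=2))
E
```

```text
t: 9.73
tool_pos: [0.6155, -0.1391, 0.2168]
tool_rot: [1.36, 1.108, -1.365]
contact_force: [-0.4, 0.3, 0.1]
opening: 0.0581
[ 0.6155 -0.1391  0.2168] [-0.38909898  0.30073432  0.05319571]
```

View pics/w8z.png

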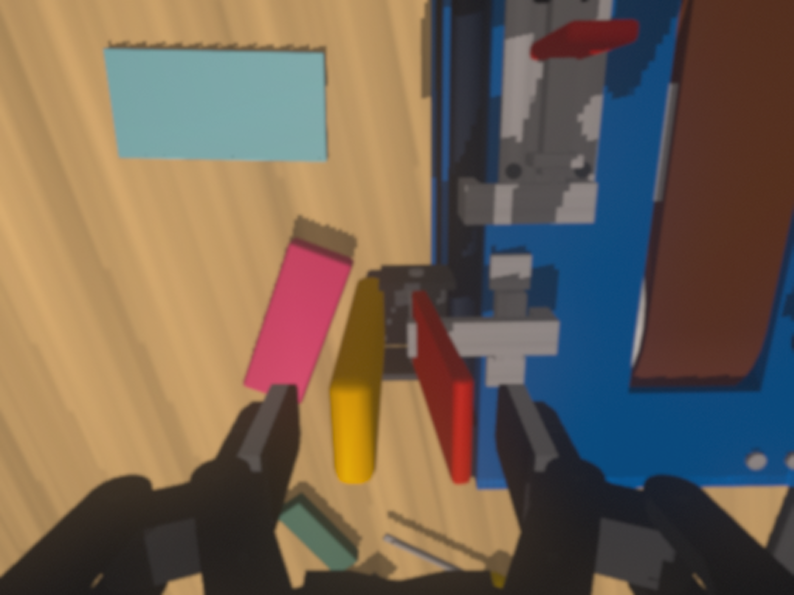

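```bash
python3 -m handwheel '[[0.058,[0.014,0,0],[0,0,0]],[0.056,[0.0125,0,0],[0,0,0]],[0.05,[0,0,0],[0,0,0]],[0.044,[0,0,0],[0,0,0]],[0.040,[0,0,0],[0,0,0]]]' 40
python3 - <<'E'
from h import *
T=now();print(T[:3,3].round(4),ctrl.get_obs()["contact_force"])
save("wrist","w9.png");
im=cv2.imread('pics/w9.png'); cv2.imwrite('pics/w9z.png',cv2.resize(im,None,fx=1.55,fy=1.55,interpolation=2))
E
```

```text
t: 10.2
tool_pos: [0.6157, -0.1395, 0.1914]
tool_rot: [1.361, 1.105, -1.364]
contact_force: [0.8, -0.3, -0.7]
opening: 0.0398
[ 0.6157 -0.1395  0.1914] [ 0.84469666 -0.30489568 -0.69660426]
```

View pics/w9z.png

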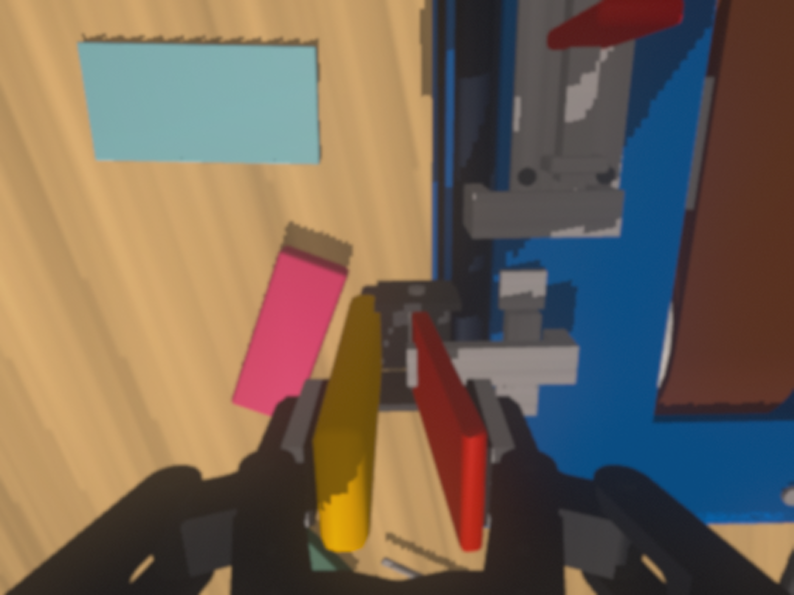

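```bash
python3 -m handwheel '[[0.037,[0,-0.0005,0],[0,0,0]],[0.034,[0,-0.0015,0],[0,0,0]],[0.031,[0,-0.0015,0],[0,0,0]],[0.028,[0,-0.0015,0],[0,0,0]],[0.025,[0,-0.001,0],[0,0,0]],[0.022,[0,0,0],[0,0,0]],[0.018,[0,0,0],[0,0,0]],[0.015,[0,0,0],[0,0,0]]]' 40
python3 - <<'E'
from h import *
T=now();o=ctrl.get_obs();print(T[:3,3].round(4),o["contact_force"],o["opening"],o["wrist_torque"])
save("wrist","w10.png");
im=cv2.imread('pics/w10.png'); cv2.imwrite('pics/w10z.png',cv2.resize(im,None,fx=1.55,fy=1.55,interpolation=2))
E
```

```text
t: 10.92
tool_pos: [0.6096, -0.1385, 0.1934]
tool_rot: [1.36, 1.104, -1.363]
contact_force: [-9.0, 1.6, 7.9]
opening: 0.0226
[ 0.6096 -0.1385  0.1934] [-9.01645895  1.61306064  7.94964094] 0.022578629989240716 [-0.06422914  0.43591357  0.42428728]
```

View pics/w10z.png

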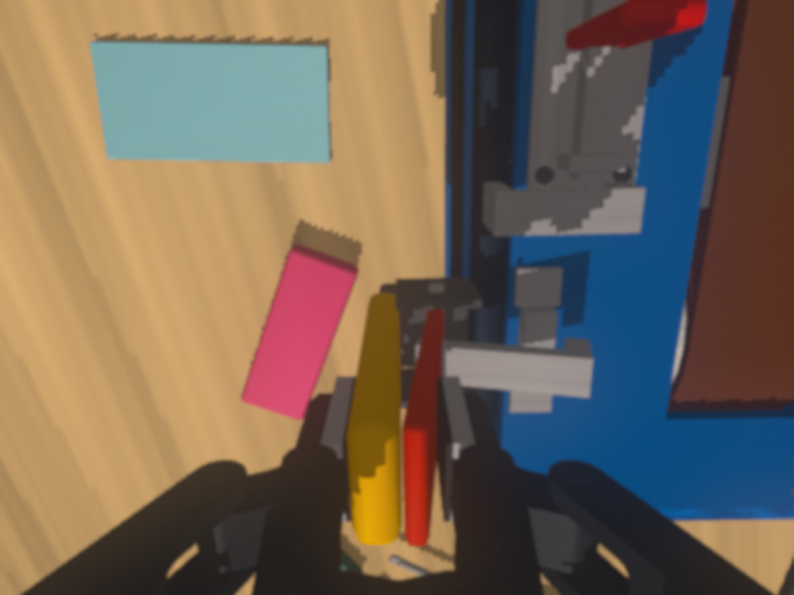

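Run:
```python
from geo import *
T3=np.array([[-7.1e-3,.2067,.9784,.6910],[1.1e-3,.9784,-.2067,-.0474],[-1,-4e-4,-7.2e-3,.2215],[0,0,0,1]])
w3=camT(T3)
w4=camT(pose([.6928,-.0491,.167],-12))
rs=[ray(w1,372.5,168.9),ray(w2,442.6,159.4),ray(w3,423.9,165.8),ray(w4,481.9,189)]
X=tri(rs);print(X,[np.linalg.norm(np.cross(X-o,d)).round(4) for o,d in rs])
v=X[:2]-np.array([.6042,-.1374]);print(np.linalg.norm(v),np.degrees(np.arctan2(v[1],v[0]))-np.degrees(np.arctan2(.205,.040)))
```

```text
[0.68227932 0.05923365 0.16050538] [np.float64(0.0001), np.float64(0.0006), np.float64(0.0006), np.float64(0.0)]
0.2115683645198517 -10.616103699696708
```

```bash
python3 -m handwheel '[[0.015,[-0.001,-0.003,0],[0,0,0]],[0.015,[0,-0.0072,-0.0013],[2,0,0]],[0.015,[0,-0.0072,-0.0013],[2,0,0]],[0.015,[0,-0.0072,-0.0013],[2,0,0]]]' 50
python3 - <<'E'
from h import *
T=now();o=ctrl.get_obs();print(T[:3,3].round(4),o["contact_force"],T[:3,:3].T@o["contact_force"],o["opening"],o["wrist_torque"])
save("wrist","w11.png");
im=cv2.imread('pics/w11.png'); cv2.imwrite('pics/w11z.png',cv2.resize(im,None,fx=1.55,fy=1.55,interpolation=2))
E
```

```text
t: 11.3
tool_pos: [0.588, -0.1292, 0.1936]
tool_rot: [1.438, 1.04, -1.436]
contact_force: [-0.4, -0.8, 1.2]
opening: 0.0216
[ 0.588  -0.1292  0.1936] [-0.41339535 -0.8303991   1.15070106] [-1.1502882  -0.13212374  0.91866843] 0.021595706044047282 [-0.48758795 -0.99129665  0.32539638]
```

View pics/w11z.png

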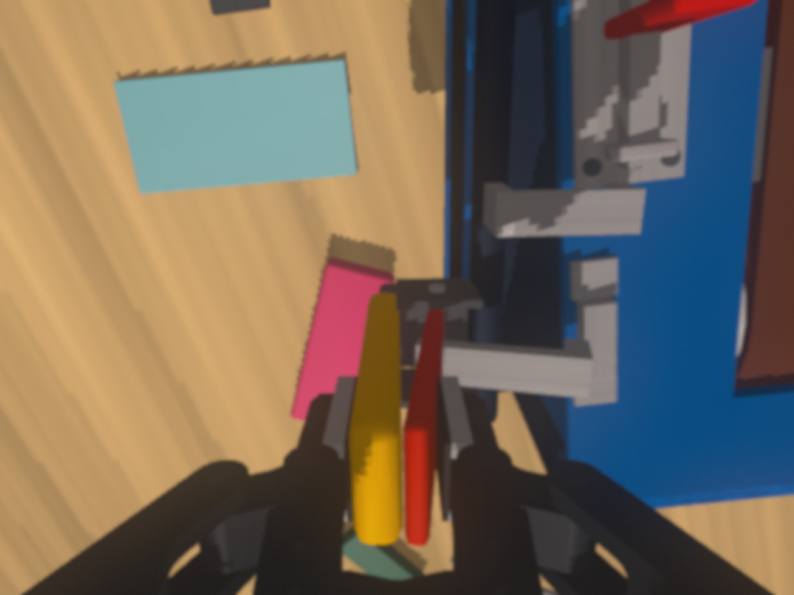

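```bash
python3 -m handwheel '[[0.015,[0,-0.0072,-0.0013],[2,0,0]],[0.015,[0,-0.0072,-0.0013],[2,0,0]],[0.015,[0,-0.0072,-0.0013],[2,0,0]],[0.015,[0,-0.0072,-0.0013],[2,0,0]],[0.015,[0,-0.0072,-0.0013],[2,0,0]],[0.015,[0,-0.0072,-0.0013],[2,0,0]],[0.015,[0,-0.0072,-0.0013],[2,0,0]]]' 50
cat > st.py <<'E'
from h import *
T=now();o=ctrl.get_obs();z=T[:3,2];print("pos",T[:3,3].round(4),"Ftool",(T[:3,:3].T@o["contact_force"]).round(1),"op",round(o["opening"],4),"tq",o["wrist_torque"].round(2),"yaw",np.degrees(np.arctan2(z[1],z[0])).round(2),"x",T[:3,0].round(3))
v=T[:2,3]-np.array([.6828,.0580]);print("r",np.linalg.norm(v).round(4),"theta",np.radians(-(np.degrees(np.arctan2(v[1],v[0]))%360-360)-(180-np.degrees(np.arctan2(.205,.0345)))-11.4).round(3),"q",o["q"].round(2))
E
python3 st.py
```

```text
t: 11.93
tool_pos: [0.5458, -0.1011, 0.1936]
tool_rot: [1.607, 0.886, -1.607]
contact_force: [3.3, -4.6, -0.7]
opening: 0.0218
pos [ 0.5458 -0.1011  0.1936] Ftool [0.7 5.2 2.2] op 0.0218 tq [-1.45 -1.36  0.41] yaw -122.05 x [ 0.002 -0.003 -1.   ]
r 0.21 theta 0.345 q [-0.32 -0.09  1.82 -0.    1.41  0.24]
```

```bash
python3 -m handwheel '[[0.015,[0,-0.0072,-0.0013],[2,0,0]],[0.015,[0,-0.0072,-0.0013],[2,0,0]],[0.015,[0,-0.0072,-0.0013],[2,0,0]],[0.015,[0,-0.0072,-0.0013],[2,0,0]],[0.015,[0,-0.0072,-0.0013],[2,0,0]],[0.015,[0,-0.0072,-0.0013],[2,0,0]],[0.015,[0,-0.0072,-0.0013],[2,0,0]],[0.015,[0,-0.0072,-0.0013],[2,0,0]]]' 50
python3 st.py
```

```text
t: 12.6
tool_pos: [0.5068, -0.0569, 0.1936]
tool_rot: [1.792, 0.685, -1.796]
contact_force: [-4.3, -0.6, 2.5]
opening: 0.0215
pos [ 0.5068 -0.0569  0.1936] Ftool [-2.4 -2.4  3.6] op 0.0215 tq [-1.2  -0.26  0.32] yaw -138.05 x [-0.001 -0.004 -1.   ]
r 0.2102 theta 0.627 q [-0.26 -0.2   1.92 -0.    1.43  0.58]
```

```bash
python3 -m handwheel '[[0.015,[0,-0.0072,-0.0009],[2,0,0]],[0.015,[0,-0.0072,-0.0012],[2,0,0]],[0.015,[0,-0.0072,-0.0012],[2,0,0]],[0.015,[0,-0.0072,-0.0012],[2,0,0]],[0.015,[0,-0.0072,-0.0012],[2,0,0]],[0.015,[0,-0.0072,-0.0012],[2,0,0]],[0.015,[0,-0.0072,-0.0012],[2,0,0]],[0.015,[0,-0.0072,-0.0012],[2,0,0]]]' 50
python3 st.py
python3 - <<'E'
from h import *
save("side","side2.png");save("top","top2.png")
a=cv2.imread('pics/top2.png')[90:250,160:330]; cv2.imwrite('pics/top2z.png',cv2.resize(a,None,fx=3.5,fy=3.5,interpolation=2))
a=cv2.imread('pics/side2.png')[100:270,170:370]; cv2.imwrite('pics/side2z.png',cv2.resize(a,None,fx=3.5,fy=3.5,interpolation=2))
E
```

```text
t: 13.27
tool_pos: [0.4821, -0.0043, 0.1936]
tool_rot: [1.968, 0.45, -1.969]
contact_force: [1.0, -2.2, 1.0]
opening: 0.0208
pos [ 0.4821 -0.0043  0.1936] Ftool [-1.   2.4  0.1] op 0.0208 tq [-1.39 -0.54  0.24] yaw -154.05 x [ 0.    -0.004 -1.   ]
r 0.2102 theta 0.904 q [-0.16 -0.27  1.98 -0.    1.44  0.96]
```

View pics/side2z.png

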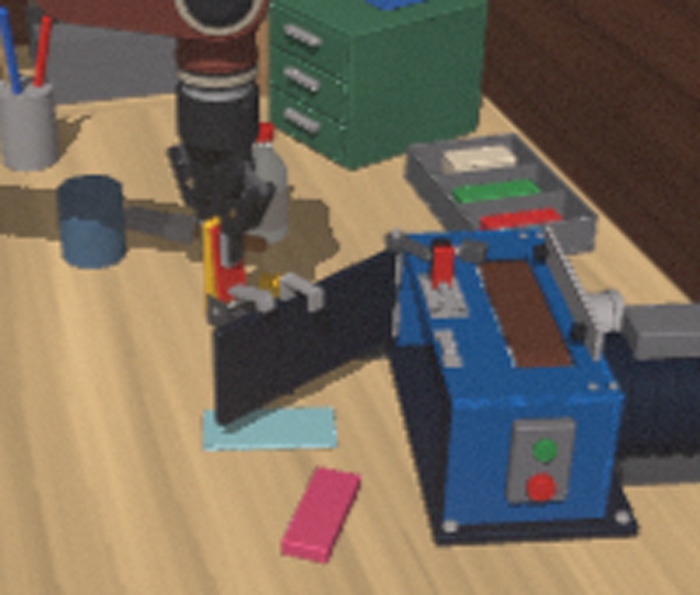

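View pics/top2z.png

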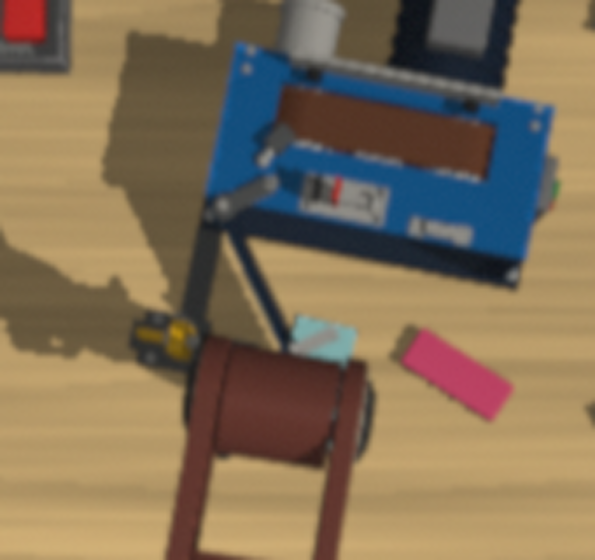

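```bash
python3 -m handwheel '[[0.015,[0,-0.0072,-0.0012],[2,0,0]],[0.015,[0,-0.0072,-0.0012],[2,0,0]],[0.015,[0,-0.0054,-0.0009],[1.5,0,0]],[0.015,[0,-0.0036,-0.0006],[1,0,0]],[0.015,[0,-0.0036,-0.0006],[1,0,0]],[0.015,[0,0,0],[0,0,0]]]' 50
python3 st.py
python3 - <<'E'
from h import *
save("wrist","w12.png");
im=cv2.imread('pics/w12.png'); cv2.imwrite('pics/w12z.png',cv2.resize(im,None,fx=1.55,fy=1.55,interpolation=2))
F=[]
for i in range(4):
    o=ctrl.get_obs();T=now(o);F.append(T[:3,:3].T@o["contact_force"]);ctrl.get_image("wrist")
print(np.round(F,1))
E
```

```text
t: 13.87
tool_pos: [0.4757, 0.0229, 0.1936]
tool_rot: [2.046, 0.332, -2.047]
contact_force: [3.4, -2.9, 2.1]
opening: 0.0216
pos [0.4757 0.0229 0.1936] Ftool [-2.1  3.8 -2.3] op 0.0216 tq [-1.77 -0.75  0.09] yaw -161.51 x [-0.    -0.001 -1.   ]
r 0.2101 theta 1.037 q [-0.11 -0.29  1.99 -0.    1.44  1.14]
[[-2.9  2.6 -2.1]
 [-2.6  2.8 -3. ]
 [-3.1  3.2 -4. ]
 [-2.8  3.5 -4.5]]
```

View pics/w12z.png

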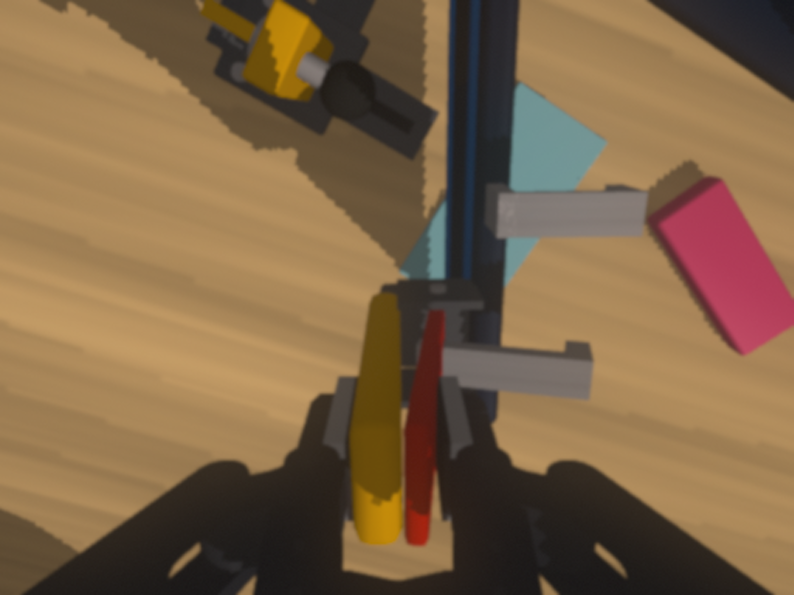

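Run:
```python
from h import *
c=cam("wrist");T=now();L=np.linalg.inv(T)
tip=atz(c,241,63,.075);print("tip",tip,(L@np.r_[tip,1]).round(4))
for z in (.14,.15,.16):
    e=atz(c,447/1.55,60/1.55,z);e2=atz(c,447/1.55,250/1.55,z);print(z,e,(L@np.r_[e,1]).round(4),(L@np.r_[e2,1]).round(4))
print((L@np.r_[.6825,.058,.2,1]).round(4))
```

```text
tip [0.55868762 0.06160002 0.075     ] [ 0.1185 -0.0105 -0.0911  1.    ]
0.14 [0.57668873 0.03847013 0.14      ] [ 0.0535  0.0171 -0.1008  1.    ] [ 0.0535  0.0191 -0.0349  1.    ]
0.15 [0.5755131  0.03900143 0.15      ] [ 0.0435  0.0163 -0.0999  1.    ] [ 0.0435  0.0181 -0.0373  1.    ]
0.16 [0.57433748 0.03953274 0.16      ] [ 0.0335  0.0154 -0.0989  1.    ] [ 0.0335  0.0171 -0.0397  1.    ]
[-0.0065  0.0322 -0.2073  1.    ]
```

```bash
python3 -m handwheel '[[0.015,[0,-0.0054,-0.0014],[1.5,0,0]],[0.015,[0,-0.0054,-0.0012],[1.5,0,0]],[0.015,[0,-0.0054,-0.0010],[1.5,0,0]],[0.015,[0,-0.0054,-0.0010],[1.5,0,0]],[0.015,[0,-0.0036,-0.0006],[1,0,0]],[0.015,[0,-0.0036,-0.0006],[1,0,0]],[0.015,[0,0,0],[0,0,0]],[0.015,[0,0,0],[0,0,0]]]' 50
cat > ft.py <<'E'
from h import *
F=[];P=[]
for i in range(5):
    o=ctrl.get_obs();T=now(o);F.append(np.r_[T[:3,:3].T@o["contact_force"],np.dot(T[:3,:3].T,o["wrist_torque"])]);P.append(T[:3,3]);save("wrist","last.png")
print(np.round(F,1)[:, :3],"mean",np.mean(F,0).round(2),"pos",np.mean(P,0).round(4),"op",o["opening"],"t",o["t"])
E
python3 ft.py; python3 st.py
```

```text
t: 14.78
tool_pos: [0.4728, 0.0521, 0.1936]
tool_rot: [2.122, 0.195, -2.128]
contact_force: [2.1, -2.8, 5.6]
opening: 0.0214
[[-5.6  3.2 -1.5]
 [-5.9  2.8 -0.3]
 [-5.6  2.6 -1.3]
 [-4.9  2.3 -0.9]
 [-5.5  2.8 -0.9]] mean [-5.49  2.75 -0.99 -0.12  0.03  1.95] pos [0.4728 0.052  0.1935] op 0.020960018684844414 t 14.9833
pos [0.4728 0.052  0.1935] Ftool [-5.6  3.4 -0.7] op 0.0213 tq [-1.88 -0.34  0.13] yaw -169.5 x [-0.003 -0.001 -1.   ]
r 0.2101 theta 1.176 q [-0.05 -0.29  1.99 -0.    1.44  1.34]
```

```bash
python3 -m handwheel '[[0.015,[-0.0003,-0.0018,-0.0003],[0.5,0,0]],[0.015,[-0.0002,-0.0018,-0.0003],[0.5,0,0]],[0.015,[0,-0.0018,-0.0003],[0.5,0,0]],[0.015,[0,-0.0018,-0.0003],[0.5,0,0]],[0.015,[0,-0.0018,-0.0003],[0.5,0,0]],[0.015,[0,-0.0018,-0.0003],[0.5,0,0]],[0.015,[0,0,0],[0,0,0]]]' 50
python3 ft.py; python3 st.py
python3 - <<'E'
import cv2
im=cv2.imread('pics/last.png')[0:250]; cv2.imwrite('pics/w13z.png',cv2.resize(im,None,fx=1.55,fy=1.55,interpolation=2))
E
```

```text
t: 15.62
tool_pos: [0.4729, 0.0637, 0.1936]
tool_rot: [2.151, 0.141, -2.157]
contact_force: [1.0, -3.8, 4.1]
opening: 0.0215
[[-4.1  3.9 -0.5]
 [-4.4  2.6 -0.8]
 [-4.9  4.1 -0.7]
 [-6.   3.3 -1.3]
 [-5.5  3.2 -0.6]] mean [-4.99  3.43 -0.78  0.   -0.03  2.15] pos [0.4729 0.0636 0.1935] op 0.021603704822229945 t 15.8167
pos [0.4729 0.0635 0.1936] Ftool [-5.5  3.4 -0.8] op 0.0215 tq [-2.17 -0.26 -0.  ] yaw -172.52 x [-0.003  0.    -1.   ]
r 0.21 theta 1.231 q [-0.02 -0.29  1.99  0.    1.44  1.42]
```

View pics/w13z.png

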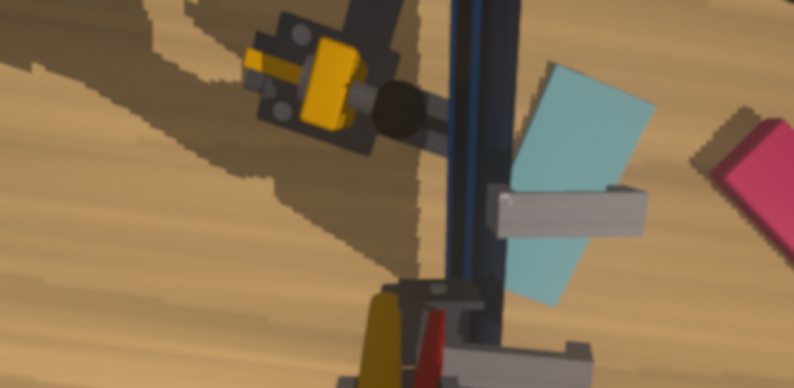

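```bash
python3 -m handwheel '[[0.015,[0,-0.0018,-0.0003],[0.5,0,0]],[0.015,[0,-0.0018,-0.0003],[0.5,0,0]],[0.015,[0,0,0],[0,0,0]],[0.015,[0,0,0],[0,0,0]]]' 50
python3 ft.py
python3 -m handwheel '[[0.015,[0,-0.0018,-0.0003],[0.5,0,0]],[0.015,[0,-0.0018,-0.0003],[0.5,0,0]],[0.015,[0,0,0],[0,0,0]],[0.015,[0,0,0],[0,0,0]]]' 50
python3 ft.py; python3 st.py
python3 - <<'E'
import cv2
im=cv2.imread('pics/last.png')[0:250]; cv2.imwrite('pics/w14z.png',cv2.resize(im,None,fx=1.55,fy=1.55,interpolation=2))
E
```

```text
t: 16.2
tool_pos: [0.473, 0.0671, 0.1935]
tool_rot: [2.16, 0.123, -2.166]
contact_force: [1.3, -4.0, 5.2]
opening: 0.0216
[[-5.2  4.1 -0.8]
 [-4.6  3.6 -1.4]
 [-4.8  3.5 -0.7]
 [-4.5  3.7 -0.9]
 [-5.6  4.1 -1.2]] mean [-4.95  3.8  -0.99 -0.02 -0.02  2.15] pos [0.473  0.0671 0.1935] op 0.02146385613780613 t 16.4
t: 16.78
tool_pos: [0.4732, 0.0708, 0.1935]
tool_rot: [2.169, 0.105, -2.176]
contact_force: [1.1, -4.0, 5.4]
opening: 0.0216
[[-5.4  4.1 -0.7]
 [-4.9  2.9 -1.3]
 [-5.4  3.7 -0.8]
 [-4.9  3.8 -0.6]
 [-5.3  4.1 -0.6]] mean [-5.18  3.73 -0.81 -0.02  0.    2.13] pos [0.4732 0.0707 0.1936] op 0.02129763449946965 t 16.9833
pos [0.4732 0.0707 0.1935] Ftool [-5.7  3.9 -1. ] op 0.0214 tq [-2.16 -0.25  0.03] yaw -174.51 x [-0.003  0.    -1.   ]
r 0.21 theta 1.266 q [-0.01 -0.28  1.98  0.    1.44  1.47]
```

View pics/w14z.png

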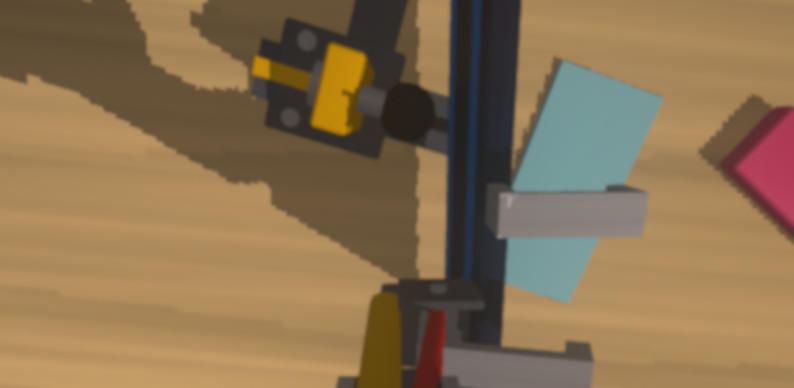

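```bash
python3 -m handwheel '[[0.015,[0,-0.0018,-0.0003],[0.5,0,0]],[0.015,[0,-0.0018,-0.0003],[0.5,0,0]],[0.015,[0,0,0],[0,0,0]],[0.015,[0,0,0],[0,0,0]]]' 50
python3 ft.py|tail -1
python3 -m handwheel '[[0.015,[0,-0.0018,-0.0003],[0.5,0,0]],[0.015,[0,-0.0018,-0.0003],[0.5,0,0]],[0.015,[0,0,0],[0,0,0]],[0.015,[0,0,0],[0,0,0]]]' 50
python3 ft.py|tail -1; python3 st.py
python3 - <<'E'
import cv2
im=cv2.imread('pics/last.png')[0:250]; cv2.imwrite('pics/w15z.png',cv2.resize(im,None,fx=1.55,fy=1.55,interpolation=2))
E
```

```text
t: 17.37
tool_pos: [0.4735, 0.0744, 0.1935]
tool_rot: [2.178, 0.086, -2.185]
contact_force: [0.8, -3.8, 4.8]
opening: 0.021
 [-4.5  3.9 -1.1]] mean [-4.85  4.02 -1.07 -0.01  0.03  2.13] pos [0.4735 0.0743 0.1935] op 0.020909290089864363 t 17.5667
t: 17.95
tool_pos: [0.4738, 0.078, 0.1935]
tool_rot: [2.187, 0.067, -2.194]
contact_force: [1.5, -3.7, 5.7]
opening: 0.0214
 [-5.3  3.5 -1.5]] mean [-5.32  3.62 -1.06 -0.    0.08  2.14] pos [0.4738 0.078  0.1935] op 0.02129674877573604 t 18.15
pos [0.4738 0.0779 0.1936] Ftool [-4.3  4.  -0.8] op 0.0211 tq [-2.18 -0.21 -0.  ] yaw -176.51 x [-0.003  0.    -1.   ]
r 0.21 theta 1.3 q [ 0.01 -0.28  1.98  0.    1.44  1.52]
```

View pics/w15z.png

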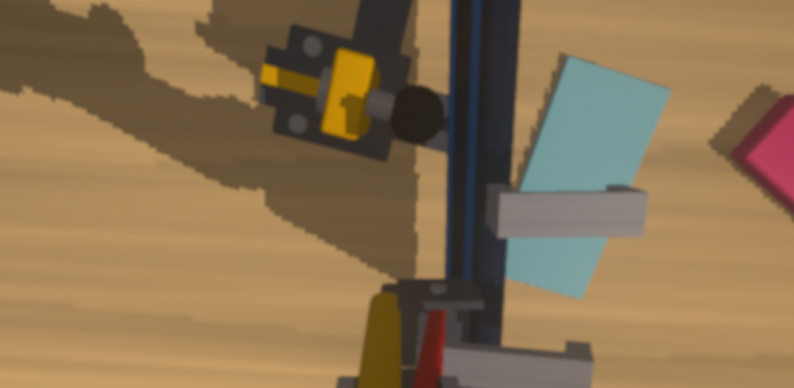

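```bash
python3 -m handwheel '[[0.015,[0,-0.0018,-0.0003],[0.5,0,0]],[0.015,[0,-0.0018,-0.0003],[0.5,0,0]],[0.015,[0,0,0],[0,0,0]],[0.015,[0,0,0],[0,0,0]]]' 50
python3 ft.py|tail -1
python3 -m handwheel '[[0.015,[0,-0.0018,-0.0003],[0.5,0,0]],[0.015,[0,-0.0018,-0.0003],[0.5,0,0]],[0.015,[0,0,0],[0,0,0]],[0.015,[0,0,0],[0,0,0]]]' 50
python3 ft.py|tail -1; python3 st.py
python3 - <<'E'
import cv2
im=cv2.imread('pics/last.png')[0:250]; cv2.imwrite('pics/w16z.png',cv2.resize(im,None,fx=1.55,fy=1.55,interpolation=2))
E
```

```text
t: 18.53
tool_pos: [0.4742, 0.0816, 0.1935]
tool_rot: [2.196, 0.048, -2.203]
contact_force: [1.3, -3.6, 4.7]
opening: 0.0209
 [-4.9  2.8 -1.3]] mean [-5.29  3.65 -1.47 -0.04  0.12  2.14] pos [0.4742 0.0816 0.1935] op 0.02148814628741734 t 18.7333
t: 19.12
tool_pos: [0.4746, 0.0852, 0.1935]
tool_rot: [2.205, 0.029, -2.212]
contact_force: [2.3, -4.1, 5.4]
opening: 0.0213
 [-5.3  4.  -1.9]] mean [-5.25  4.18 -1.76 -0.    0.15  2.15] pos [0.4746 0.0852 0.1935] op 0.021814099859351264 t 19.3167
pos [0.4746 0.0851 0.1935] Ftool [-4.9  3.5 -1.4] op 0.0212 tq [-2.13 -0.19  0.11] yaw -178.51 x [-0.003  0.    -1.   ]
r 0.2099 theta 1.335 q [ 0.02 -0.27  1.98  0.    1.44  1.57]
```

View pics/w16z.png

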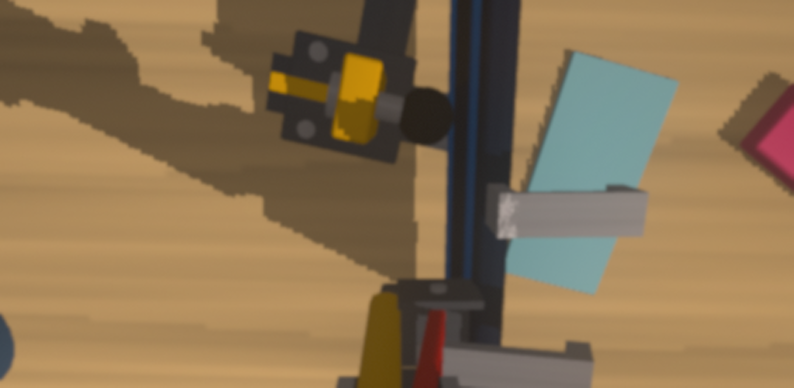

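```bash
python3 -m handwheel '[[0.015,[0,-0.0018,-0.0003],[0.5,0,0]],[0.015,[0,0,0],[0,0,0]],[0.015,[0,0,0],[0,0,0]]]' 50
python3 ft.py|tail -1
python3 -m handwheel '[[0.015,[0,-0.0018,-0.0003],[0.5,0,0]],[0.015,[0,0,0],[0,0,0]],[0.015,[0,0,0],[0,0,0]]]' 50
python3 ft.py|tail -1; python3 st.py
python3 - <<'E'
import cv2
im=cv2.imread('pics/last.png')[0:250]; cv2.imwrite('pics/w17z.png',cv2.resize(im,None,fx=1.55,fy=1.55,interpolation=2))
E
```

```text
t: 19.62
tool_pos: [0.4749, 0.087, 0.1935]
tool_rot: [2.209, 0.019, -2.216]
contact_force: [1.7, -3.8, 5.0]
opening: 0.0212
 [-4.5  3.6 -0.5]] mean [-5.29  3.68 -1.11 -0.03  0.18  2.12] pos [0.4749 0.087  0.1935] op 0.02097206484985089 t 19.8167
t: 20.12
tool_pos: [0.4752, 0.0888, 0.1935]
tool_rot: [2.214, 0.01, -2.221]
contact_force: [2.4, -4.1, 5.3]
opening: 0.0213
 [-5.8  4.5 -1.8]] mean [-5.56  4.15 -1.45 -0.02  0.17  2.1 ] pos [0.4752 0.0888 0.1936] op 0.02128710926373486 t 20.3167
pos [0.4752 0.0887 0.1936] Ftool [-5.1  2.5 -1.6] op 0.0209 tq [-2.08 -0.15  0.01] yaw -179.52 x [-0.003  0.    -1.   ]
r 0.2099 theta 1.352 q [ 0.03 -0.27  1.97  0.    1.44  1.59]
```

View pics/w17z.png

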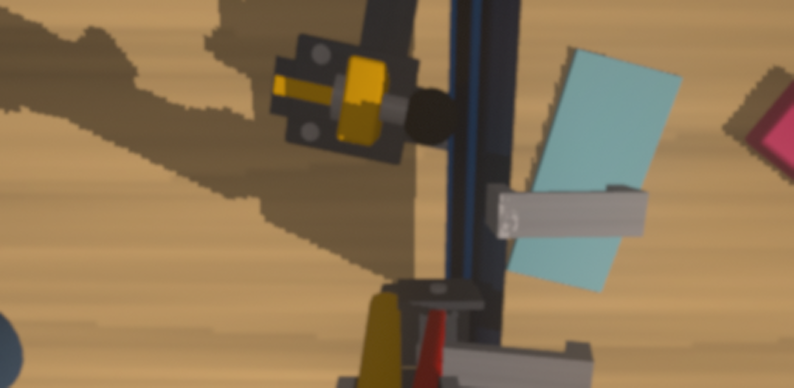

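```bash
python3 -m handwheel '[[0.015,[0,-0.0018,-0.0003],[0.5,0,0]],[0.015,[0,0,0],[0,0,0]],[0.015,[0,0,0],[0,0,0]]]' 50 >/dev/null
python3 ft.py|tail -1
python3 -m handwheel '[[0.015,[0,-0.0018,-0.0003],[0.5,0,0]],[0.015,[0,0,0],[0,0,0]],[0.015,[0,0,0],[0,0,0]]]' 50 >/dev/null
python3 ft.py|tail -1
```

```text
[-5.5  4.1 -2.3]] mean [-5.57  4.69 -1.48 -0.08  0.17  2.19] pos [0.4754 0.0904 0.1936] op 0.02123535858119851 t 20.8167
 [-5.1  6.5 -2.4]] mean [-5.61  5.45 -1.42 -0.09  0.17  2.25] pos [0.4757 0.0921 0.1935] op 0.021139584686115587 t 21.3167
```

```bash
python3 -m handwheel '[[0.015,[0,-0.0018,-0.0003],[0.5,0,0]],[0.015,[0,0,0],[0,0,0]],[0.015,[0,0,0],[0,0,0]],[0.015,[0,0,0],[0,0,0]]]' 50 >/dev/null
python3 ft.py|tail -1; python3 st.py
python3 - <<'E'
from h import *
save("side","side3.png");save("top","top3.png")
im=cv2.imread('pics/last.png'); cv2.imwrite('pics/w18z.png',cv2.resize(im,None,fx=1.55,fy=1.55,interpolation=2))
a=cv2.imread('pics/side3.png')[100:270,170:370]; cv2.imwrite('pics/side3z.png',cv2.resize(a,None,fx=3.5,fy=3.5,interpolation=2))
E
```

```text
[-5.1  5.7 -1.1]] mean [-5.25  6.11 -0.95 -0.1   0.17  2.3 ] pos [0.476  0.0937 0.1936] op 0.021109234830629237 t 21.9
pos [0.4759 0.0937 0.1935] Ftool [-5.6  6.2 -1.1] op 0.0213 tq [-2.26 -0.12  0.18] yaw 178.99 x [-0.004 -0.001 -1.   ]
r 0.2099 theta 1.376 q [ 0.04 -0.26  1.97 -0.    1.44  1.63]
```

View pics/w18z.png

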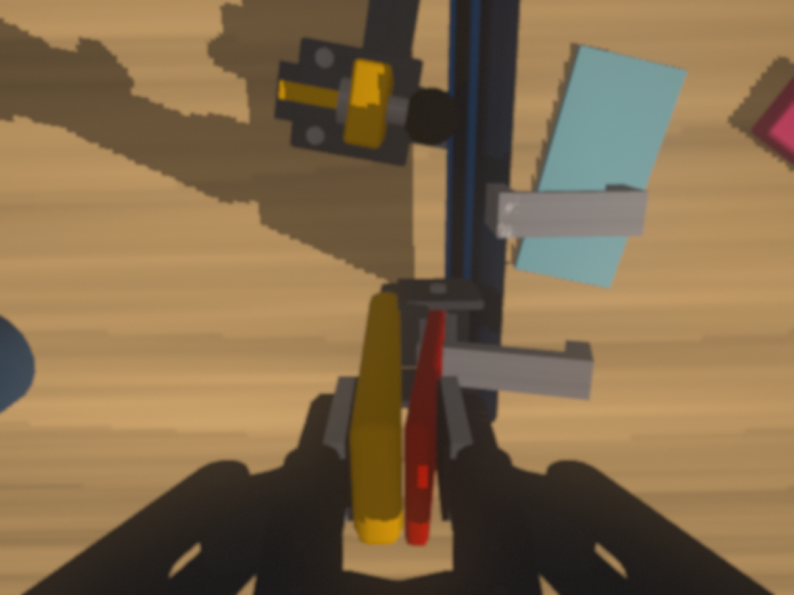

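View pics/side3z.png

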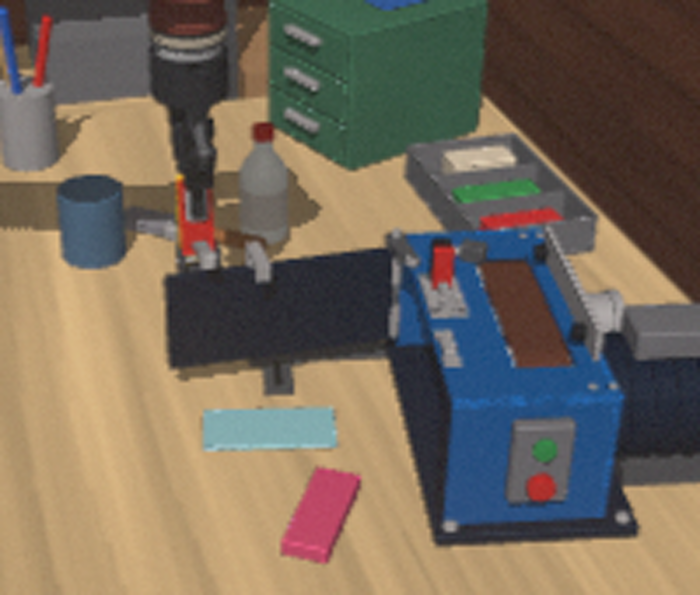

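View pics/top3.png

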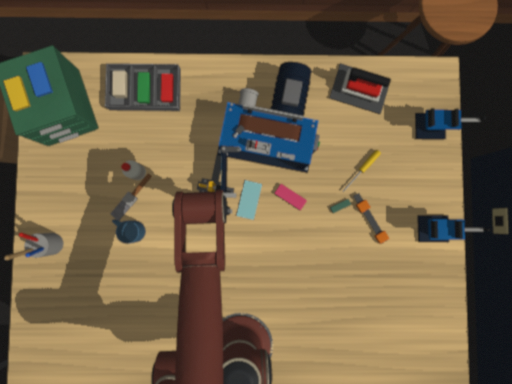

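Run:
```python
from h import *
o=ctrl.get_obs();print(np.abs(o["dq"]).max(),o["opening"],o["t"])
ctrl.finish_job()
```

```text
0.0012389573088485636 0.0212842703047403 22.05
the job is handed in; nothing more can be done
```

I opened the door in the order asked. It is held against the rubber buffer by the squeezed handle, and the job was handed in at 22 s. No verdict was reported.

- **Bolt:** I pinched the red tab to the black lug until the fingers read 23 mm over both, against 24 mm nominal when fully drawn. The pull on the arm rose to about 10 N there, and the tab stayed drawn in the later pictures.
- **Handle:** I squeezed the paddle to the bar, with the fingers reading 22.6 mm. The claw came clear of its keeper as the door left the housing. The grip stayed at 21 to 23 mm at 50 N from there to the end.
- **Swing and buffer:** The door passed the detent and I then eased it on in small steps. The pull at the handle was about 3.8 N before contact, and rose to about 4.7, 5.5 and 6.1 N over the last three half-degree steps. That puts roughly 3 to 4 N on the buffer head. By my estimate of the hinge position, the door stands at about 1.38 rad.
- **Last checks:** The arm was at rest, and the last pictures show the wax bar, scraper and other things where they were.

**What disagreed:**
- My first picture-based estimate put the buffer contact near 1.26 rad, but it was felt only from about 1.36 rad.
- The readings carried a steady vertical force of about 5 N, well under the limits, which I left as it was.

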